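# Gauge the fired lamp sleeves and clear the mat

## Task

Check the fired clay sleeves standing on the canvas mat: slide each onto its own gauge pin and let go, so that all of them stand on the gauge together and show which go fully down and which stick. Then stand those that went fully down in the green tray and those that stuck in the orange tray, clear the dried clay lumps from the mat into the blue tub at any time, and leave everything else where it is.

Things in the scene. Friction and masses are not known exactly. Their poses are not given: they have to be found in the camera images.
- sleeve_a: Orange-pink fired clay sleeve: plain tube, outside diameter 44, height 45, bore 25 or 19 (which is not known beforehand; the outsides are alike). About 90 g. Starts upright on the canvas mat, which is flush with the table. Origin: centre of its underside, z up along the bore. May be absent: 2 or 3 of the five are there.
- sleeve_b: Orange-pink fired clay sleeve: plain tube, outside diameter 44, height 45, bore 25 or 19 (which is not known beforehand; the outsides are alike). About 90 g. Starts upright on the canvas mat, which is flush with the table. Origin: centre of its underside, z up along the bore. May be absent: 2 or 3 of the five are there.
- sleeve_c: Orange-pink fired clay sleeve: plain tube, outside diameter 44, height 45, bore 25 or 19 (which is not known beforehand; the outsides are alike). About 90 g. Starts upright on the canvas mat, which is flush with the table. Origin: centre of its underside, z up along the bore. May be absent: 2 or 3 of the five are there.
- sleeve_d: Orange-pink fired clay sleeve: plain tube, outside diameter 44, height 45, bore 25 or 19 (which is not known beforehand; the outsides are alike). About 90 g. Starts upright on the canvas mat, which is flush with the table. Origin: centre of its underside, z up along the bore. May be absent: 2 or 3 of the five are there.
- sleeve_e: Orange-pink fired clay sleeve: plain tube, outside diameter 44, height 45, bore 25 or 19 (which is not known beforehand; the outsides are alike). About 90 g. Starts upright on the canvas mat, which is flush with the table. Origin: centre of its underside, z up along the bore. May be absent: 2 or 3 of the five are there.
- lump_a: A dark brown lump of hard dried clay, 46 long (its x) by 28 wide (its y) by 22 high, 45 g, lying on the canvas mat. Origin: centre of its underside, z up. May be absent: 2 or 3 of the three lumps are there.
- lump_b: A dark brown lump of hard dried clay, 46 long (its x) by 28 wide (its y) by 22 high, 45 g, lying on the canvas mat. Origin: centre of its underside, z up. May be absent: 2 or 3 of the three lumps are there.
- lump_c: A dark brown lump of hard dried clay, 46 long (its x) by 28 wide (its y) by 22 high, 45 g, lying on the canvas mat. Origin: centre of its underside, z up. May be absent: 2 or 3 of the three lumps are there.
- gauge: Fixed gauge: grey base 70 (x) by 215 (y) by 20 high with three equal upright stepped pins in a row along its y, 70 apart. Origin: centre of its underside.
- pin0 (a point): Foot of a gauge pin: on its axis, at the base's top face, 20 mm up. Steel part diameter 22 up to 25 mm, cone to 32, brass guide diameter 15 up to 52, pointed tip at 58. A 25 mm bore goes down till the foot meets the base (0 mm; on letting go it may slide the last bit off the cone); a 19 mm bore sticks on the cone, its foot about 28 mm above this point.
- pin1 (a point): Foot of a gauge pin: on its axis, at the base's top face, 20 mm up. Steel part diameter 22 up to 25 mm, cone to 32, brass guide diameter 15 up to 52, pointed tip at 58. A 25 mm bore goes down till the foot meets the base (0 mm; on letting go it may slide the last bit off the cone); a 19 mm bore sticks on the cone, its foot about 28 mm above this point.
- pin2 (a point): Foot of a gauge pin: on its axis, at the base's top face, 20 mm up. Steel part diameter 22 up to 25 mm, cone to 32, brass guide diameter 15 up to 52, pointed tip at 58. A 25 mm bore goes down till the foot meets the base (0 mm; on letting go it may slide the last bit off the cone); a 19 mm bore sticks on the cone, its foot about 28 mm above this point.
- green_tray: Fixed green plastic tray for sleeves that went fully down: outside 170 (x) by 140 (y) by 40 high, walls and floor 5 thick, open on top. Origin: centre of its underside on the table. Left or right of the mat.
- orange_tray: Fixed orange plastic tray for sleeves that stuck: outside 170 (x) by 140 (y) by 40 high, walls and floor 5 thick, open on top. Origin: centre of its underside on the table. Left or right of the mat.
- blue_tub: Fixed blue plastic reclaim tub for clay lumps: outside 130 by 130 by 60 high, walls and floor 5 thick, open on top. Origin: centre of its underside on the table. Left or right of the gauge.
- knife: Bystander: loose fettling knife, wooden handle and steel blade, about 145 (x) by 14 by 12 high, on the table at the left edge of the mat. Origin: under its middle.
- wood_rib: Bystander: loose wooden rib, 110 (x) by 20 by 10 high, on the table at the right edge of the mat. Origin: centre of its underside.
- clay_roller: Bystander: fixed wooden hand roller, drum along y 90 long and 42 high, handle to -x, about 160 long over all, across from the blue tub. Origin: under the middle of its length.

How it is judged (in metres and radians):
On the way:
1. every sleeve present stands on a gauge pin at the same time, as far down as its bore lets it, and is let go (((horizontal distance between sleeve_a and pin0 below 0.006 m and z of sleeve_a in the frame of pin0 between -0.004 and 0.006 m) or (horizontal distance between sleeve_a and pin1 below 0.006 m and z of sleeve_a in the frame of pin1 between -0.004 and 0.006 m) or (horizontal distance between sleeve_a and pin2 below 0.006 m and z of sleeve_a in the frame of pin2 between -0.004 and 0.006 m)) and angle between each of sleeve_a, sleeve_b, sleeve_c, sleeve_d, sleeve_e's own z axis and vertical below 0.15 rad and contact force between each of sleeve_a, sleeve_b, sleeve_c, sleeve_d, sleeve_e and the fingers below 0.2 N and ((horizontal distance between sleeve_b and pin0 below 0.006 m and z of sleeve_b in the frame of pin0 between -0.004 and 0.034 m) or (horizontal distance between sleeve_b and pin1 below 0.006 m and z of sleeve_b in the frame of pin1 between -0.004 and 0.034 m) or (horizontal distance between sleeve_b and pin2 below 0.006 m and z of sleeve_b in the frame of pin2 between -0.004 and 0.034 m)) and ((horizontal distance between sleeve_c and pin0 below 0.006 m and z of sleeve_c in the frame of pin0 between -0.004 and 0.006 m) or (horizontal distance between sleeve_c and pin1 below 0.006 m and z of sleeve_c in the frame of pin1 between -0.004 and 0.006 m) or (horizontal distance between sleeve_c and pin2 below 0.006 m and z of sleeve_c in the frame of pin2 between -0.004 and 0.006 m)) and ((horizontal distance between sleeve_d and pin0 below 0.006 m and z of sleeve_d in the frame of pin0 between -0.004 and 0.034 m) or (horizontal distance between sleeve_d and pin1 below 0.006 m and z of sleeve_d in the frame of pin1 between -0.004 and 0.034 m) or (horizontal distance between sleeve_d and pin2 below 0.006 m and z of sleeve_d in the frame of pin2 between -0.004 and 0.034 m)) and ((horizontal distance between sleeve_e and pin0 below 0.006 m and z of sleeve_e in the frame of pin0 between -0.004 and 0.006 m) or (horizontal distance between sleeve_e and pin1 below 0.006 m and z of sleeve_e in the frame of pin1 between -0.004 and 0.006 m) or (horizontal distance between sleeve_e and pin2 below 0.006 m and z of sleeve_e in the frame of pin2 between -0.004 and 0.006 m))), for 0.3 s.
At the end, for the whole second after the job is handed in: 25 mm bore sleeves stand upright (within 0.2 rad) in the green tray, 19 mm ones in the orange tray (origin inside the walls, foot under 20 mm above its underside); lumps lie inside the blue tub (origin inside the walls, under 50 mm above its underside); all at rest (x of sleeve_a in the frame of green_tray between -0.075 and 0.075 m and y of sleeve_a in the frame of green_tray between -0.06 and 0.06 m and z of sleeve_a in the frame of green_tray between -0.002 and 0.02 m and linear speed of each of sleeve_a, sleeve_b, sleeve_c, sleeve_d, sleeve_e, lump_a, lump_b, lump_c below 0.03 m/s and angle between each of sleeve_a, sleeve_b, sleeve_c, sleeve_d, sleeve_e's own z axis and vertical below 0.2 rad and x of sleeve_b in the frame of orange_tray between -0.075 and 0.075 m and y of sleeve_b in the frame of orange_tray between -0.06 and 0.06 m and z of sleeve_b in the frame of orange_tray between -0.002 and 0.02 m and x of sleeve_c in the frame of green_tray between -0.075 and 0.075 m and y of sleeve_c in the frame of green_tray between -0.06 and 0.06 m and z of sleeve_c in the frame of green_tray between -0.002 and 0.02 m and x of sleeve_d in the frame of orange_tray between -0.075 and 0.075 m and y of sleeve_d in the frame of orange_tray between -0.06 and 0.06 m and z of sleeve_d in the frame of orange_tray between -0.002 and 0.02 m and x of sleeve_e in the frame of green_tray between -0.075 and 0.075 m and y of sleeve_e in the frame of green_tray between -0.06 and 0.06 m and z of sleeve_e in the frame of green_tray between -0.002 and 0.02 m and x of lump_a in the frame of blue_tub between -0.062 and 0.062 m and y of lump_a in the frame of blue_tub between -0.062 and 0.062 m and z of lump_a in the frame of blue_tub between -0.002 and 0.05 m and x of lump_b in the frame of blue_tub between -0.062 and 0.062 m and y of lump_b in the frame of blue_tub between -0.062 and 0.062 m and z of lump_b in the frame of blue_tub between -0.002 and 0.05 m and x of lump_c in the frame of blue_tub between -0.062 and 0.062 m and y of lump_c in the frame of blue_tub between -0.062 and 0.062 m and z of lump_c in the frame of blue_tub between -0.002 and 0.05 m); the robot touches nothing.
It fails at once if a bystander (knife or wooden rib) is shifted by more than 30 mm (distance of any of knife, wood_rib from where it was at the start of the episode above 0.03 m).
Of sleeve_a, sleeve_b, sleeve_c, sleeve_d, sleeve_e only 2 to 3 are there at a start; the rules pass over those that are not, and their reading is None.
Of lump_a, lump_b, lump_c only 2 to 3 are there at a start; the rules pass over those that are not, and their reading is None.
At some moment in a run one of sleeve_a, sleeve_b, sleeve_c, sleeve_d, sleeve_e, lump_a, lump_b, lump_c may be knocked a few centimetres aside while the robot is not near it.
It also fails if it takes over 210 s, if anything falls off the work surface, if the arm or the gripper's body presses on something with over 40 N, if the wrist force passes 120 N, or if a joint passes its speed limit or range.

## Robot

A 7-joint arm with a two-finger parallel gripper is mounted at the origin on the work surface. World frame = base frame: x ahead of the robot, y to its left, z up, the work surface at z = 0. Lengths are in mm, angles in degrees, forces in N, time in s.
With the tool pointing down it reaches from about 425 to 825 mm from the base axis. Payload 3.6 kg.
Tool frame: the origin (TCP) lies midway between the tips of the shut fingers; the grasp point (between the pads) lies 19 mm behind it; z points along the fingers, y is the line along which they close (so a half turn about z gives the same grasp; the last joint's range is limited). The gripper opens to 93 mm and grips with 3 to 60 N. Pads are 15 mm wide; open, the fingers measure 128 mm over their backs; the gripper's body (75 mm by 188 mm) begins 65 mm behind the grasp point.
Start: joints at [-78.467, 35.231, -0.722, 81.555, 0.464, 63.22, -2.315], TCP at [146.76, 633.185, 218.64] pointing down, gripper open.
Joint ranges: [-178.69, 178.69], [-17.37, 117.87], [-77.05, 75.6], [15.02, 138.74], [-78.02, 258.01], [0.78, 113.62], [-162.83, 162.83]. Speed limits (degrees/s): [159.86, 159.86, 180, 180, 180, 180, 180].

## Interface

Orientations are given as [roll, pitch, yaw] about the fixed x, y, z axes, in that order (R = Rz(yaw) Ry(pitch) Rx(roll)).
In Python, from workcell import manip gives the robot as it stands.
- The arm moves only by the tool step_arm, never from a script. Its argument "rows" is a list that holds one entry, the list of rows, each a list of 7 numbers: the opening, from 0 (shut) to 1 (fully open), then the shift along the tool's x, y, z each as a share of 20 cm, from -1 to 1, then the turn, a rotation vector about the tool's x, y, z each as a share of 60 degrees, from -1 to 1. In form: [[[jaw, x, y, z, wx, wy, wz], ...]]. A call has 1 to 8 rows; each row is the pose to reach, as a shift and turn from the pose commanded when the call began, along the tool's axes at that moment; what a row does not reach only later rows make up. A row lasts 1/10 s, in which the tool goes at most 50 mm and 8.59 degrees, less where a joint would pass 70% of its speed; a pose out of reach is approached as far as the arm can. A call with a number of a shift or a turn outside -1 to 1 is refused whole. A call with a gripper value outside its range is refused whole. The fingers move at their own pace and stop on an object; the grip force is fixed at half the most. Time passes only in rows, so rows that repeat a pose let the fingers close. It gives the time, the measured TCP pose, the force, the opening and the grip force at its end, in the units of the state.
- manip.get_state(): the state, without advancing time (a new reading comes with each control period).
- manip.read_camera(name): name is "side" or "top" or "wrist"; returns a dict with "color" (384x512x3 uint8, red, green, blue), "depth" (384x512 float32, mm along the optical axis (not along the pixel's ray), 0 where there is no reading), "fovy" (degrees; the focal length in pixels is half the picture's height over the tangent of half this angle, whatever the lens; pixels are square), "cx", "cy" (the principal point, pixels), "pose" (4x4, takes a point from camera to world coordinates). Camera axes: x right, y down, z forward; pixel columns grow to the right and rows downward; lengths in mm; the calibration is good to about 2 mm. A picture is of the moment at which its call begins.
- manip.job_done(): hands the job in; it is judged then, once.
The state is a dict: "time_s": time; "joints": joint angles; "qvel": joint speeds; "effort": joint torques, N m; "ee_pos": TCP position; "ee_rot": TCP orientation; "force": force on the tool from outside, world axes, zero at the start; "torque": the same for the moment, N m; "opening": finger opening in mm; "grip_force": force on a finger pad.
Only numpy, scipy, OpenCV 4.12 (cv2) and the standard library are available. Lean on these libraries where they do the work, as an engineer would, in place of code of your own. Each camera call takes 0.05 s, during which the arm holds its last target. There are 200 camera calls.

## Working session

There is one attempt and no reset: what is moved stays moved. The work goes in short steps, Python scripts to look and compute and a tool call to move; the robot and the scene stay as the last step left them, time stands still between calls to the robot, and variables do not carry over. Pictures are saved under pics/ and viewed, at most 14 in all, crops included, and the job is handed in when it is done.

Besides the shell and the picture viewer there is one more tool, called after "Request:" in YAML: its name, and indented under it one key for each argument. step_arm: Moves the arm, as the interface text tells. Shift numbers are shares of 20 cm and turn numbers shares of 60 degrees, none past 1 either way. Its arguments: {"type":"object","properties":{"rows":{"type":"array"}},"required":["rows"]}

```bash
mkdir -p pics
cat > h.py <<'E'
import numpy as np, cv2
from workcell import manip
def cloud(c):
    h,w=c["depth"].shape; f=h/2/np.tan(np.radians(c["fovy"])/2)
    v,u=np.mgrid[:h,:w]; d=c["depth"]
    p=np.stack([(u-c["cx"])/f*d,(v-c["cy"])/f*d,d],-1)
    P=np.array(c["pose"]); return p@P[:3,:3].T+P[:3,3]
def save(c,n): cv2.imwrite(f"pics/{n}.png",cv2.cvtColor(c["color"],cv2.COLOR_RGB2BGR))
E
python3 - <<'E'
from h import *
s=manip.get_state(); print(s)
ims=[]
for n in("top","side"):
    c=manip.read_camera(n); np.savez(f"{n}.npz",**c); print(n,c["fovy"],c["cx"],c["cy"],np.round(c["pose"],3).tolist()); save(c,n+"0")
E
```

```text
{'time_s': 0.0, 'joints': array([-78.46653492,  35.28848979,  -0.72416172,  81.63911226,
         0.46274657,  63.2194883 ,  -2.314759  ]), 'qvel': array([ 0.10227771,  0.06433259,  0.03973765, -0.10722555, -0.02654836,
       -0.1041432 ,  0.07493366]), 'effort': array([ 7.63415801e-05, -4.58933365e+01,  2.09171874e-01, -1.65739417e+01,
       -6.09962060e-02,  2.05558178e-02,  2.28563695e-04]), 'ee_pos': array([146.58692706, 632.45507354, 217.50249481]), 'ee_rot': array([-1.79855728e+02,  7.59656948e-05,  1.66952437e+02]), 'force': array([0.38032528, 0.03296814, 0.65898519]), 'torque': array([ 0.02754431, -0.00579593, -0.01461516]), 'grip_force': 0.0, 'opening': 93.38400472132356}
top 57.245588662354706 253.54215870895115 190.12316675944106 [[-0.018, -0.986, 0.164, 408.126], [-1.0, 0.021, 0.018, -13.948], [-0.021, -0.163, -0.986, 827.151], [0.0, 0.0, 0.0, 1.0]]
side 42.83098407323427 249.18069596427046 189.23870818312793 [[0.933, -0.27, 0.239, 271.79], [-0.36, -0.674, 0.645, -784.649], [-0.013, -0.688, -0.726, 949.026], [0.0, 0.0, 0.0, 1.0]]
```

View pics/top0.png

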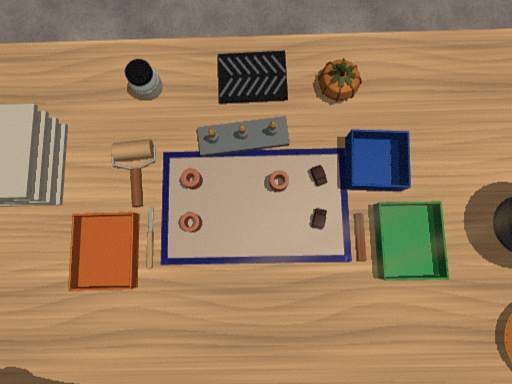

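View pics/side0.png

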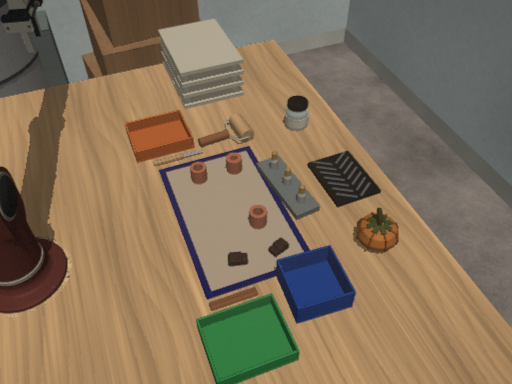

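```bash
cat > m.py <<'E'
from h import *
from scipy import ndimage as nd
def comps(mask,P,mn):
    l,n=nd.label(mask); return [P[l==i] for i in range(1,n+1) if (l==i).sum()>=mn]
def hull(p): return cv2.minAreaRect(p[:,:2].astype(np.float32))
def measure(c,full=True):
    P=cloud(c); hsv=cv2.cvtColor(c["color"],cv2.COLOR_RGB2HSV).astype(int); H,S,V=[hsv[...,i] for i in range(3)]
    x,y,z=[P[...,i] for i in range(3)]; ok=c["depth"]>0
    area=ok&(x>330)&(x<700)&(abs(y)<260)
    print("sleeves"); 
    red=((H<10)|(H>172))&(S>70)
    for p in comps(area&red&(z>36)&(z<90),P,15):
        zt=np.median(p[:,2]); q=p[abs(p[:,2]-zt)<5]
        (a,b),r=cv2.minEnclosingCircle(q[:,:2].astype(np.float32)); print(len(p),np.round([a,b,r,zt,*q[:,:2].mean(0)],1))
    print("lumps")
    for p in comps(area&(V<85)&(z>13)&(z<32)&(x<560)&(abs(y)<200),P,15): print(len(p),hull(p),np.median(p[:,2]).round(1))
    if full:
        print("pins")
        for p in comps(area&(z>50)&(z<95)&~red&(x>500),P,3): print(len(p),p.mean(0).round(1),p[:,2].max().round(1))
        print("gauge")
        for p in comps(area&(z>14)&(z<26)&(S<90)&(x>480),P,150): print(len(p),hull(p),np.median(p[:,2]).round(1))
        for n,m,h in(("green",(H>50)&(H<80)&(S>120),40),("orange",(H>3)&(H<14)&(S>170),40),("blue",(H>100)&(H<130)&(S>150),60)):
            for p in comps(ok&m&(abs(z-h)<8),P,60): print(n,len(p),hull(p),np.median(p[:,2]).round(1))
        for p in comps(ok&m&False,P,1):pass
if __name__=="__main__":
    import sys
    for n in("top","side"): print("==",n); measure(np.load(n+".npz"))
    c=np.load("top.npz");P=cloud(c)
    for n,u,v in(("knife",150,240),("rib",361,237),("mat",250,230),("bottle",140,70)): print(n,P[v,u].round(0))
E
python3 m.py
```

```text
== top
sleeves
225 [570.5 144.4  21.7  45.2 570.2 144.3]
193 [560.5 -58.1  21.8  44.8 559.7 -57.3]
206 [469.8 144.9  21.7  44.8 469.8 144.2]
lumps
26 ((555.1793823242188, -157.46253967285156), (23.177099227905273, 7.32105016708374), 88.36614990234375) 15.3
201 ((473.69293212890625, -148.26182556152344), (26.292701721191406, 45.639217376708984), 71.5622787475586) 20.6
pins
59 [680.5 -45.4  68.3] 78.3
60 [672.9  23.6  68.3] 80.2
64 [665.4  92.5  67.2] 79.7
294 [ 600.9 -227.4   58. ] 63.1
gauge
1906 ((674.9159545898438, 24.17479705810547), (70.30789184570312, 214.7670135498047), 5.953691482543945) 20.3
green 104 ((469.5289001464844, -414.2449645996094), (73.41588592529297, 18.133716583251953), 13.610886573791504) 39.2
green 85 ((417.4246826171875, -279.7243957519531), (5.889167308807373, 73.9905014038086), 89.23939514160156) 39.4
green 166 ((345.3861083984375, -356.198974609375), (57.55830383300781, 148.56527709960938), 21.579944610595703) 39.0
orange 758 ((409.94573974609375, 342.63385009765625), (168.40293884277344, 141.76156616210938), 0.3574526906013489) 39.2
blue 610 ((601.60131835
[... 674 characters left out ...]
45392322540283) 20.7
green 895 ((420.936279296875, -348.0240478515625), (167.8611602783203, 142.14956665039062), 0.03112553246319294) 39.1
orange 66 ((473.11077880859375, 403.90167236328125), (33.00123977661133, 65.81233215332031), 56.87034225463867) 37.0
orange 381 ((410.88470458984375, 341.1990966796875), (168.70912170410156, 147.03651428222656), 0.11123548448085785) 38.1
blue 84 ((605.92236328125, -221.96385192871094), (5.614082336425781, 109.64588165283203), 86.13121032714844) 60.1
blue 369 ((602.8283081054688, -285.09942626953125), (131.05667114257812, 128.07479858398438), 86.58756256103516) 59.2
knife [432. 243.   9.]
rib [ 430. -243.   11.]
mat [451.  11.  -0.]
bottle [814. 253.  86.]
```

```bash
cat > p.py <<'E'
# plan: sequence of waypoints (x,y,z,yaw) from the measured pose -> per-call shares
from h import *
from scipy.spatial.transform import Rotation as Ro
def plan(*wps):
    s=manip.get_state(); p=s["ee_pos"]; R=Ro.from_euler("xyz",s["ee_rot"],degrees=True)
    print("t",round(s["time_s"],2),"at",p.round(1),s["ee_rot"].round(2),"open",round(s["opening"],1),"F",s["force"].round(1),s["grip_force"])
    for x,y,z,w in wps:
        t=np.array([x,y,z],float); T=Ro.from_euler("xyz",[180,0,w],degrees=True)
        d=R.inv().apply(t-p)/200; r=np.degrees((R.inv()*T).as_rotvec())/60
        n=max(np.linalg.norm(t-p)/50,np.linalg.norm(r)*60/8.59); print((x,y,z,w),"->",d.round(4).tolist(),r.round(4).tolist(),"rows>=%.1f"%n)
        p,R=t,T
E
sed -i 's/(x<560)&(abs(y)<200)/(x<600)\&(y>-205)\&(y<200)/' m.py
python3 - <<'E'
from p import *
import m
plan((358,470,215,145),(465,300,215,120),(570,144,150,95.85),(570,144,80,95.85))
m.measure(np.load("top.npz"),False)
E
```

```text
t 0.1 at [146.7 632.5 217.6] [-179.87    0.    166.95] open 93.1 F [-0.9  0.3  0.1] 0.0
(358, 470, 215, 145) -> [-1.2129, -0.5529, 0.0144] [-0.0022, 0.0005, 0.3658] rows>=5.3
(465, 300, 215, 120) -> [-0.9258, -0.3894, -0.0] [0.0, -0.0, 0.4167] rows>=4.0
(570, 144, 150, 95.85) -> [-0.938, 0.0647, 0.325] [0.0, -0.0, 0.4025] rows>=4.0
(570, 144, 80, 95.85) -> [0.0, -0.0, 0.35] [0.0, 0.0, 0.0] rows>=1.4
sleeves
225 [570.5 144.4  21.7  45.2 570.2 144.3]
193 [560.5 -58.1  21.8  44.8 559.7 -57.3]
206 [469.8 144.9  21.7  44.8 469.8 144.2]
lumps
210 ((575.4153442382812, -152.29464721679688), (44.850013732910156, 27.310880661010742), 19.567134857177734) 20.9
19 ((569.3782958984375, -61.13706970214844), (21.86965560913086, 6.872064590454102), 68.46561431884766) 23.1
201 ((473.69293212890625, -148.26182556152344), (26.292701721191406, 45.639217376708984), 71.5622787475586) 20.6
```

Request:
step_arm:
  rows:
    - [[1, -0.25, -0.12, 0, 0, 0, 0.09], [1, -0.5, -0.25, 0, 0, 0, 0.18], [1, -0.75, -0.38, 0, 0, 0, 0.27], [1, -1, -0.5, 0, 0, 0, 0.36], [1, -1, -0.5, 0, 0, 0, 0.36], [1, -1, -0.5, 0, 0, 0, 0.36]]

```text
time_s: 0.7
ee_pos: [323.8, 486.4, 218.5]
ee_rot: [-179.9, 0.2, 144.8]
force: [-0.1, 0.1, 0.1]
opening: 92.8
grip_force: 0.0
```

```bash
python3 -c "
from p import *
plan((450,310,215,120),(570,144,150,95.85),(570,144,80,95.85))"
```

```text
t 0.7 at [323.8 486.4 218.5] [-179.94    0.22  144.83] open 92.8 F [-0.1  0.1  0.1] 0.0
(450, 310, 215, 120) -> [-1.0237, -0.3575, 0.0217] [-0.0002, 0.0038, 0.4138] rows>=4.3
(570, 144, 150, 95.85) -> [-1.0188, 0.1046, 0.325] [0.0, -0.0, 0.4025] rows>=4.3
(570, 144, 80, 95.85) -> [0.0, -0.0, 0.35] [0.0, 0.0, 0.0] rows>=1.4
```

Moving quickly in two legs, then look with the wrist camera.

Request:
step_arm:
  rows:
    - [[0.8, -0.25, -0.09, 0, 0, 0, 0.1], [0.8, -0.5, -0.18, 0, 0, 0, 0.2], [0.8, -0.75, -0.27, 0.01, 0, 0, 0.3], [0.8, -1, -0.36, 0.02, 0, 0, 0.41], [0.8, -1, -0.36, 0.02, 0, 0, 0.41], [0.8, -1, -0.36, 0.02, 0, 0, 0.41]]

```text
time_s: 1.3
ee_pos: [443.2, 316.5, 214.4]
ee_rot: [-180.0, 0.0, 120.6]
force: [0.1, 0.4, 0.1]
opening: 74.6
grip_force: 0.0
```

Request:
step_arm:
  rows:
    - [[0.8, -0.24, 0.02, 0.08, 0, 0, 0.1], [0.8, -0.48, 0.05, 0.16, 0, 0, 0.2], [0.8, -0.72, 0.08, 0.24, 0, 0, 0.3], [0.8, -1, 0.1, 0.32, 0, 0, 0.4], [0.8, -1, 0.1, 0.32, 0, 0, 0.4], [0.8, -1, 0.1, 0.32, 0, 0, 0.4], [0.8, -1, 0.1, 0.32, 0, 0, 0.4]]

```text
time_s: 2.0
ee_pos: [560.8, 160.4, 150.4]
ee_rot: [-179.9, -0.2, 97.1]
force: [0.4, 0.6, 0.4]
opening: 74.2
grip_force: 0.0
```

```bash
python3 -c "
from p import *
import m
plan((570.6,144,80,95.85),(570.6,144,14,95.85))
c=manip.read_camera('wrist');np.savez('w0.npz',**c);save(c,'w0')
print(c['fovy'],c['cx'],c['cy'],np.round(c['pose'],3).tolist()); m.measure(c)
t=manip.read_camera('top'); print('TOP'); m.measure(t,False)"
```

```text
t 2.0 at [560.8 160.4 150.4] [-179.93   -0.18   97.09] open 74.2 F [0.4 0.6 0.4] 0.0
(570.6, 144, 80, 95.85) -> [-0.0886, 0.0391, 0.3519] [-0.0012, -0.0031, 0.0207] rows>=1.5
(570.6, 144, 14, 95.85) -> [0.0, -0.0, 0.33] [0.0, 0.0, 0.0] rows>=1.3
64.75598394579018 255.23461650899796 196.04554447994457 [[0.992, 0.119, 0.034, 550.198], [0.123, -0.951, -0.283, 239.473], [-0.001, 0.285, -0.959, 315.212], [0.0, 0.0, 0.0, 1.0]]
sleeves
24 [468.9 165.8   4.2  42.3 468.7 165.7]
27 [487.1 155.9   5.9  41.3 487.4 156.4]
17 [463.8 133.5   2.4  41.7 463.5 133.2]
30 [473.3 134.2   7.   42.  473.  133. ]
35 [553.4 -39.6   7.2  40.5 553.7 -38.6]
lumps
240 ((478.0540466308594, 158.15065002441406), (12.896068572998047, 39.0832633972168), 58.20849609375) 22.5
188 ((463.7977294921875, 138.22555541992188), (8.3939847946167, 22.825725555419922), 46.48593521118164) 23.2
400 ((559.0947265625, -42.46888732910156), (39.05869674682617, 15.10302448272705), 5.971321105957031) 22.8
pins
200 [670.9  25.6  67.2] 76.8
gauge
311 ((624.8126220703125, 240.33949279785156), (20.690576553344727, 48.932411193847656), 61.15
[... 256 characters left out ...]
417.86572265625, 275.5372619628906), (167.75662231445312, 41.335453033447266), 13.92623233795166) 38.2
orange 98 ((458.53466796875, 157.46701049804688), (28.866907119750977, 6.79355525970459), 47.555755615234375) 43.3
orange 121 ((558.9183349609375, -41.62574768066406), (32.7758903503418, 8.327239036560059), 5.893378257751465) 43.0
TOP
sleeves
235 [570.3 144.   21.5  45.  570.1 143.9]
198 [560.3 -57.6  21.6  44.8 560.1 -57.5]
206 [469.8 144.9  21.6  44.8 469.7 144.3]
lumps
159 ((575.726806640625, -151.59683227539062), (43.92276382446289, 26.757253646850586), 18.56659507751465) 20.5
107 ((474.5558776855469, -146.11363220214844), (23.006135940551758, 43.79172897338867), 67.67770385742188) 19.5
```

View pics/w0.png

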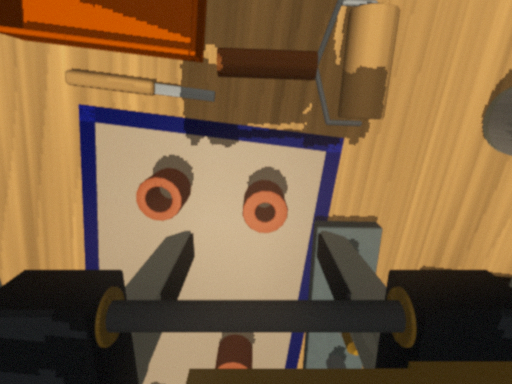

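Request:
step_arm:
  rows:
    - [[0.8, -0.0886, 0.0391, 0.1, -0.0012, -0.003, 0.02], [0.8, -0.0886, 0.0391, 0.25, -0.0012, -0.003, 0.02], [0.8, -0.0886, 0.0391, 0.35, -0.0012, -0.003, 0.02], [0.8, -0.0886, 0.0391, 0.35, -0.0012, -0.003, 0.02], [0.8, -0.0886, 0.0391, 0.35, -0.0012, -0.003, 0.02], [0.8, -0.0886, 0.0391, 0.35, -0.0012, -0.003, 0.02]]

```text
time_s: 2.7
ee_pos: [572.8, 140.6, 82.3]
ee_rot: [179.8, 0.1, 95.6]
force: [0.1, 0.2, 0.9]
opening: 74.4
grip_force: 0.0
```

```bash
python3 -c "
from p import *
plan((570.7,143.8,14,95.85))"
```

```text
t 2.7 at [572.8 140.6  82.3] [1.7976e+02 1.2000e-01 9.5640e+01] open 74.4 F [0.1 0.2 0.9] 0.0
(570.7, 143.8, 14, 95.85) -> [0.0177, -0.0101, 0.3412] [0.004, 0.0021, -0.0035] rows>=1.4
```

Request:
step_arm:
  rows:
    - [[0.8, 0.0177, -0.0101, 0.1, 0.004, 0.002, -0.0035], [0.8, 0.0177, -0.0101, 0.2, 0.004, 0.002, -0.0035], [0.8, 0.0177, -0.0101, 0.3, 0.004, 0.002, -0.0035], [0.8, 0.0177, -0.0101, 0.34, 0.004, 0.002, -0.0035], [0.8, 0.0177, -0.0101, 0.34, 0.004, 0.002, -0.0035], [0.8, 0.0177, -0.0101, 0.34, 0.004, 0.002, -0.0035], [0.8, 0.0177, -0.0101, 0.34, 0.004, 0.002, -0.0035], [0.8, 0.0177, -0.0101, 0.34, 0.004, 0.002, -0.0035]]

```text
time_s: 3.5
ee_pos: [570.4, 142.6, 13.7]
ee_rot: [-179.9, 0.0, 95.8]
force: [-0.2, 0.4, 0.3]
opening: 74.5
grip_force: 0.0
```

```bash
python3 -c "
from p import *
plan((570.7,143.8,14,95.85))"
```

```text
t 3.5 at [570.4 142.6  13.7] [-1.7994e+02  4.0000e-02  9.5760e+01] open 74.5 F [-0.2  0.4  0.3] 0.0
(570.7, 143.8, 14, 95.85) -> [0.0058, 0.0023, -0.0017] [-0.001, 0.0007, -0.0015] rows>=0.0
```

Request:
step_arm:
  rows:
    - [[0.8, 0.006, 0.002, 0, 0, 0, 0], [0, 0.006, 0.002, 0, 0, 0, 0], [0, 0.006, 0.002, 0, 0, 0, 0], [0, 0.006, 0.002, 0, 0, 0, 0], [0, 0.006, 0.002, 0, 0, 0, 0], [0, 0.006, 0.002, 0, 0, 0, 0], [0, 0.006, 0.002, 0, 0, 0, 0], [0, 0.006, 0.002, 0, 0, 0, 0]]

```text
time_s: 4.3
ee_pos: [570.0, 143.7, 12.6]
ee_rot: [-179.8, 0.1, 95.8]
force: [0.5, 0.2, 0.6]
opening: 43.3
grip_force: 30.0
```

```bash
python3 -c "
from p import *
plan((570.7,143.8,112,95.85),(668.0,93.4,112,95.85))"
```

```text
t 4.3 at [570.  143.7  12.6] [-1.7984e+02  6.0000e-02  9.5760e+01] open 43.3 F [0.5 0.2 0.6] 29.99783171340823
(570.7, 143.8, 112, 95.85) -> [-0.0002, 0.002, -0.4969] [-0.0026, 0.0011, -0.0016] rows>=2.0
(668.0, 93.4, 112, 95.85) -> [-0.3003, 0.4583, 0.0] [0.0, 0.0, 0.0] rows>=2.2
```

Request:
step_arm:
  rows:
    - [[0, 0, 0, -0.1, 0, 0, 0], [0, 0, 0, -0.3, 0, 0, 0], [0, 0, 0, -0.5, -0.0026, 0.001, 0], [0, -0.1, 0.15, -0.5, -0.0026, 0.001, -0.0016], [0, -0.2, 0.3, -0.5, -0.0026, 0.001, -0.0016], [0, -0.3, 0.46, -0.5, -0.0026, 0.001, -0.0016], [0, -0.3, 0.46, -0.5, -0.0026, 0.001, -0.0016], [0, -0.3, 0.46, -0.5, -0.0026, 0.001, -0.0016]]

```text
time_s: 5.1
ee_pos: [667.3, 92.5, 111.5]
ee_rot: [-179.9, 0.0, 95.8]
force: [-0.7, 0.7, -0.3]
opening: 43.6
grip_force: 30.0
```

Request:
step_arm:
  rows:
    - [[0, 0, 0, 0, 0, 0, 0], [0, 0, 0, 0, 0, 0, 0], [0, 0, 0, 0, 0, 0, 0], [0, 0, 0, 0, 0, 0, 0]]

```text
time_s: 5.5
ee_pos: [667.4, 94.1, 112.6]
ee_rot: [-180.0, -0.0, 95.9]
force: [-0.0, -0.3, -1.5]
opening: 43.3
grip_force: 30.0
```

```bash
python3 -c "
from p import *
import m
plan((668.0,93.4,112,95.85))
c=manip.read_camera('wrist');np.savez('w1.npz',**c);save(c,'w1')
t=manip.read_camera('side');np.savez('s1.npz',**t);save(t,'s1'); m.measure(t,True)"
```

```text
t 5.5 at [667.4  94.1 112.6] [-1.7998e+02 -2.0000e-02  9.5910e+01] open 43.3 F [-0.  -0.3 -1.5] 29.99710469506681
(668.0, 93.4, 112, 95.85) -> [-0.0037, 0.0028, 0.0031] [-0.0003, -0.0003, 0.001] rows>=0.0
sleeves
126 [472.1 144.2  22.4  44.8 470.9 142.6]
168 [560.9 -59.2  22.9  44.6 562.  -59.9]
lumps
187 ((575.9583740234375, -155.7283935546875), (41.19866180419922, 27.43830108642578), 21.01116943359375) 20.9
200 ((474.4793701171875, -150.4368133544922), (27.721582412719727, 43.34070587158203), 75.76023864746094) 20.9
pins
54 [669.   89.1  66.3] 80.5
59 [676.   19.3  66. ] 82.3
65 [683.1 -49.   64.4] 79.2
326 [ 606.2 -229.    57.9] 65.3
gauge
1073 ((675.3743286132812, 22.372894287109375), (67.38495635986328, 216.97711181640625), 5.924777030944824) 20.5
green 900 ((421.13519287109375, -348.25531005859375), (141.23228454589844, 167.94711303710938), 89.81409454345703) 39.0
orange 406 ((410.1647033691406, 340.24755859375), (167.39569091796875, 146.75848388671875), 0.10702470690011978) 37.8
blue 446 ((601.9749145507812, -284.3306884765625), (132.4102783203125, 127.70609283447266), 87.1277847290039) 59.6
```

View pics/w1.png

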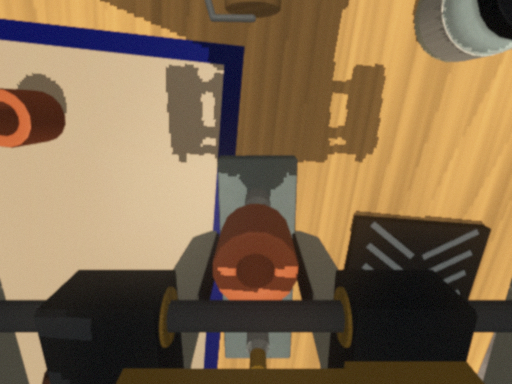

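```bash
cat > fit.py <<'E'
from h import *
from scipy.optimize import least_squares
def fit(p,r,x0):
    f=lambda q: np.hypot(p[:,0]-q[0],p[:,1]-q[1])-r
    return least_squares(f,x0,loss="soft_l1",f_scale=1).x
def pins(c,cen=((668,93.4),(675.1,23.7),(682.2,-45.9))):
    P=cloud(c);z=P[...,2]
    for a in cen:
        d=np.hypot(P[...,0]-a[0],P[...,1]-a[1]); o=[]
        for lo,hi,r in((25,43,11),(56,70,7.5)):
            k=(z>lo)&(z<hi)&(d<r+6)&(c["depth"]>0)
            o.append((k.sum(),fit(P[k],r,a).round(1) if k.sum()>8 else None))
        print("pin",a,o)
def held(c,foot,guess):
    P=cloud(c);z=P[...,2];hsv=cv2.cvtColor(c["color"],cv2.COLOR_RGB2HSV)
    H,S=hsv[...,0],hsv[...,1]; d=np.hypot(P[...,0]-guess[0],P[...,1]-guess[1])
    k=((H<10)|(H>172))&(S>70)&(z>foot+2)&(z<foot+42)&(d<30)&(d>13)&(c["depth"]>0)
    q=fit(P[k],22,guess) if k.sum()>8 else None; print("sleeve",k.sum(),q, "z",P[k][:,2].min(),P[k][:,2].max()) if k.sum() else print("no sleeve")
    return q
E
python3 - <<'E'
from fit import *
c=np.load("s1.npz"); pins(c); held(c,100,(667.4,94.1))
t=manip.read_camera("top"); np.savez("t1.npz",**t)
print("top"); pins(np.load("top.npz")); held(t,100,(667.4,94.1))
w=np.load("w1.npz"); print("wrist");pins(w); held(w,100,(667.4,94.1))
E
```

```text
pin (668, 93.4) [(np.int64(42), array([670.6,  92.9])), (np.int64(25), array([670.7,  93.8]))]
pin (675.1, 23.7) [(np.int64(38), array([678.3,  24.4])), (np.int64(24), array([677.9,  24.3]))]
pin (682.2, -45.9) [(np.int64(42), array([685.8, -46.1])), (np.int64(22), array([685.7, -45.3]))]
sleeve 126 [669.18000732  95.58967214] z 102.90729940396159 141.3803489193208
top
pin (668, 93.4) [(np.int64(22), array([668.3,  93.5])), (np.int64(15), array([668.4,  93.8]))]
pin (675.1, 23.7) [(np.int64(24), array([675.7,  24.2])), (np.int64(16), array([675.8,  23.8]))]
pin (682.2, -45.9) [(np.int64(21), array([683. , -45.5])), (np.int64(12), array([683.3, -45.6]))]
no sleeve
wrist
pin (668, 93.4) [(np.int64(153), array([668.3,  92.7])), (np.int64(0), None)]
pin (675.1, 23.7) [(np.int64(0), None), (np.int64(0), None)]
pin (682.2, -45.9) [(np.int64(191), array([683.1, -46.6])), (np.int64(206), array([683.2, -46.5]))]
sleeve 1145 [666.45308981  94.10345051] z 102.01971476026486 141.99855327947148
```

```bash
python3 -c "
from p import *
plan((669,92.7,88,95.85),(669,92.7,68,95.85))"
```

```text
t 5.65 at [667.6  93.6 112.5] [-179.99   -0.     95.87] open 43.4 F [-0.1  0.  -0.5] 29.997131042182446
(669, 92.7, 88, 95.85) -> [-0.005, 0.0064, 0.1227] [-0.0002, -0.0, 0.0004] rows>=0.5
(669, 92.7, 68, 95.85) -> [0.0, -0.0, 0.1] [0.0, 0.0, 0.0] rows>=0.4
```

Request:
step_arm:
  rows:
    - [[0, -0.005, 0.0065, 0.03, 0, 0, 0], [0, -0.005, 0.0065, 0.07, 0, 0, 0], [0, -0.005, 0.0065, 0.1, 0, 0, 0], [0, -0.005, 0.0065, 0.12, 0, 0, 0], [0, -0.005, 0.0065, 0.14, 0, 0, 0], [0, -0.005, 0.0065, 0.16, 0, 0, 0], [0, -0.005, 0.0065, 0.16, 0, 0, 0], [0, -0.005, 0.0065, 0.16, 0, 0, 0]]

```text
time_s: 6.45
ee_pos: [669.2, 92.5, 80.5]
ee_rot: [-180.0, 0.0, 95.9]
force: [0.1, 0.0, -0.3]
opening: 43.3
grip_force: 30.0
```

```bash
python3 -c "
from p import *
plan((669,92.7,68,95.85))
from fit import *
s=manip.get_state();f=s['ee_pos'][2]-12.6
for n in('side','wrist'):
    c=manip.read_camera(n);print(n);held(c,f,s['ee_pos'][:2]);pins(c,((668,93.4),));save(c,n+'2')"
```

```text
t 6.45 at [669.2  92.5  80.5] [-1.7999e+02  1.0000e-02  9.5860e+01] open 43.3 F [ 0.1  0.  -0.3] 29.99725523404777
(669, 92.7, 68, 95.85) -> [0.0012, -0.0011, 0.0623] [-0.0001, 0.0001, 0.0002] rows>=0.2
side
sleeve 128 [671.04199524  94.08418283] z 70.98076227176671 109.75897285259975
pin (668, 93.4) [(np.int64(43), array([670.8,  93.9])), (np.int64(1), None)]
wrist
sleeve 1161 [668.47996648  92.55567311] z 69.88374330843843 109.84537724058751
pin (668, 93.4) [(np.int64(74), array([668.2,  92.8])), (np.int64(0), None)]
```

Request:
step_arm:
  rows:
    - [[0, 0, 0, 0.03, 0, 0, 0], [0, 0, 0, 0.06, 0, 0, 0], [0, 0, 0, 0.09, 0, 0, 0], [0, 0, 0, 0.105, 0, 0, 0], [0, 0, 0, 0.105, 0, 0, 0], [0, 0, 0, 0.105, 0, 0, 0]]

```text
time_s: 7.15
ee_pos: [669.2, 92.4, 59.6]
ee_rot: [-180.0, 0.0, 95.9]
force: [-1.9, 0.5, 2.2]
opening: 43.6
grip_force: 30.0
```

Request:
step_arm:
  rows:
    - [[0, 0, 0, 0.008, 0, 0, 0], [0, 0, 0, 0.015, 0, 0, 0], [0, 0, 0, 0.015, 0, 0, 0], [0, 0, 0, 0.015, 0, 0, 0]]

```text
time_s: 7.55
ee_pos: [669.3, 92.4, 59.3]
ee_rot: [180.0, -0.0, 95.9]
force: [-5.3, -1.0, 13.6]
opening: 43.4
grip_force: 30.0
```

Request:
step_arm:
  rows:
    - [[0, 0, 0, -0.012, 0, 0, 0], [0.2, 0, 0, -0.012, 0, 0, 0], [0.7, 0, 0, -0.012, 0, 0, 0], [0.7, 0, 0, -0.012, 0, 0, 0], [0.7, 0, 0, -0.012, 0, 0, 0], [0.7, 0, 0, -0.012, 0, 0, 0]]

```text
time_s: 8.15
ee_pos: [669.0, 92.6, 58.3]
ee_rot: [-180.0, 0.0, 95.9]
force: [1.0, 0.3, 0.0]
opening: 64.5
grip_force: 0.0
```

Request:
step_arm:
  rows:
    - [[0.7, 0, 0, -0.1, 0, 0, 0], [0.7, 0, 0, -0.25, 0, 0, 0], [0.7, 0, 0, -0.4, 0, 0, 0], [0.7, 0, 0, -0.4, 0, 0, 0], [0.7, 0, 0, -0.4, 0, 0, 0]]

```text
time_s: 8.65
ee_pos: [669.4, 92.6, 139.1]
ee_rot: [180.0, -0.0, 95.9]
force: [0.1, -0.5, 0.4]
opening: 65.0
grip_force: 0.0
```

```bash
python3 -c "
from p import *
import m
plan((570,144,140,95.85),(470.8,143.9,140,95.85),(470.8,143.9,13.5,95.85))
c=manip.read_camera('side');save(c,'s3');m.measure(c,False)
c=manip.read_camera('top');m.measure(c,False)"
```

```text
t 8.65 at [669.4  92.6 139.1] [ 1.7995e+02 -1.0000e-02  9.5860e+01] open 65.0 F [ 0.1 -0.5  0.4] 0.0
(570, 144, 140, 95.85) -> [0.3064, -0.4679, -0.0047] [0.0008, -0.0002, 0.0002] rows>=2.2
(470.8, 143.9, 140, 95.85) -> [0.0501, -0.4935, -0.0] [0.0, 0.0, 0.0] rows>=2.0
(470.8, 143.9, 13.5, 95.85) -> [0.0, -0.0, 0.6325] [0.0, 0.0, 0.0] rows>=2.5
sleeves
21 [673.7  99.6   7.1  84.6 673.6 101.1]
132 [666.4  82.4  17.2  71.  664.7  76.5]
134 [472.9 144.1  24.4  44.5 471.5 142.6]
167 [562.9 -59.9  21.7  44.8 561.2 -60.7]
lumps
184 ((576.9329833984375, -155.35476684570312), (44.80329132080078, 26.966720581054688), 19.12053108215332) 20.5
196 ((474.6529235839844, -148.9658203125), (30.11372947692871, 43.59517288208008), 76.267333984375) 21.0
sleeves
198 [560.3 -57.4  21.6  45.  560.4 -57. ]
205 [469.6 144.9  21.5  45.  469.5 144.4]
lumps
105 ((575.8531494140625, -151.4723663330078), (42.407711029052734, 26.283002853393555), 23.948047637939453) 20.4
90 ((474.8709716796875, -145.7190399169922), (22.006126403808594, 44.947731018066406), 66.01685333251953) 18.9
```

View pics/s3.png

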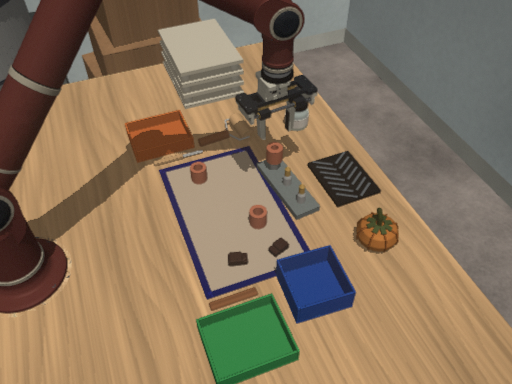

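Request:
step_arm:
  rows:
    - [[0.75, 0.08, -0.23, 0, 0, 0, 0], [0.75, 0.16, -0.46, 0, 0, 0, 0], [0.75, 0.26, -0.7, 0, 0, 0, 0], [0.75, 0.356, -0.961, 0, 0, 0, 0], [0.75, 0.356, -0.961, 0.1, 0, 0, 0], [0.75, 0.356, -0.961, 0.25, 0, 0, 0], [0.75, 0.356, -0.961, 0.4, 0, 0, 0], [0.75, 0.356, -0.961, 0.4, 0, 0, 0]]

```text
time_s: 9.55
ee_pos: [467.0, 142.9, 55.2]
ee_rot: [-179.4, 0.1, 95.9]
force: [-0.1, -0.4, 0.6]
opening: 69.6
grip_force: 0.0
```

Request:
step_arm:
  rows:
    - [[0.75, 0, 0, 0, 0, 0, 0], [0.75, 0, 0, 0, 0, 0, 0], [0.75, 0, 0, 0, 0, 0, 0]]

```text
time_s: 9.85
ee_pos: [471.6, 143.9, 60.0]
ee_rot: [179.9, -0.0, 95.8]
force: [-0.2, 0.1, -1.1]
opening: 69.8
grip_force: 0.0
```

```bash
python3 -c "
from p import *
plan((470.6,143.9,13.5,95.85))
import m
m.measure(manip.read_camera('side'),False)"
```

```text
t 9.85 at [471.6 143.9  60. ] [ 1.7988e+02 -3.0000e-02  9.5850e+01] open 69.8 F [-0.2  0.1 -1.1] 0.0
(470.6, 143.9, 13.5, 95.85) -> [0.0006, -0.0056, 0.2325] [0.0021, -0.0004, -0.0001] rows>=0.9
sleeves
16 [674.   97.8   8.2  83.6 674.4 100.5]
86 [663.8  76.1  14.5  67.6 662.4  75.4]
133 [471.8 145.1  24.2  44.3 471.6 141.7]
166 [562.1 -59.2  22.1  44.8 561.5 -60.1]
lumps
182 ((575.7398071289062, -154.5972442626953), (41.36458969116211, 28.817201614379883), 19.28224754333496) 20.5
197 ((474.2433776855469, -150.48020935058594), (29.182296752929688, 43.40358352661133), 75.63394165039062) 20.7
```

Request:
step_arm:
  rows:
    - [[0.75, 0, -0.004, 0.08, 0.002, 0, 0], [0.75, 0, -0.004, 0.16, 0.002, 0, 0], [0.75, 0, -0.004, 0.232, 0.002, 0, 0], [0.75, 0, -0.004, 0.232, 0.002, 0, 0], [0.75, 0, -0.004, 0.232, 0.002, 0, 0], [0.75, 0, -0.004, 0.232, 0.002, 0, 0]]

```text
time_s: 10.5
ee_pos: [470.6, 143.8, 13.4]
ee_rot: [-180.0, -0.0, 95.9]
force: [0.7, -0.3, 0.1]
opening: 69.9
grip_force: 0.0
```

Request:
step_arm:
  rows:
    - [[0.4, 0, 0, 0, 0, 0, 0], [0, 0, 0, 0, 0, 0, 0], [0, 0, 0, 0, 0, 0, 0], [0, 0, 0, 0, 0, 0, 0], [0, 0, 0, 0, 0, 0, 0], [0, 0, 0, 0, 0, 0, 0], [0, 0, 0, 0, 0, 0, 0]]

```text
time_s: 11.2
ee_pos: [470.1, 143.7, 12.7]
ee_rot: [-179.9, -0.0, 95.9]
force: [-0.0, 1.0, 3.7]
opening: 44.0
grip_force: 30.0
```

```bash
python3 -c "
from p import *
plan((470.6,143.9,112,95.85),(676.1,22.8,112,95.85))"
```

```text
t 11.2 at [470.1 143.7  12.7] [-1.7989e+02 -1.0000e-02  9.5850e+01] open 44.0 F [-0.   1.   3.7] 30.001837452873588
(470.6, 143.9, 112, 95.85) -> [0.0009, 0.0018, -0.4966] [-0.0018, -0.0001, 0.0001] rows>=2.0
(676.1, 22.8, 112, 95.85) -> [-0.7071, 0.9604, 0.0] [0.0, 0.0, 0.0] rows>=4.8
```

Request:
step_arm:
  rows:
    - [[0, 0, 0, -0.12, 0, 0, 0], [0, 0, 0, -0.3, 0, 0, 0], [0, 0, 0, -0.52, 0, 0, 0], [0, 0, 0, -0.52, 0, 0, 0]]

```text
time_s: 11.6
ee_pos: [473.5, 144.3, 120.8]
ee_rot: [179.6, -0.1, 95.8]
force: [0.3, -0.3, -0.7]
opening: 43.8
grip_force: 30.0
```

Request:
step_arm:
  rows:
    - [[0, -0.14, 0.19, 0, 0, 0, 0], [0, -0.28, 0.38, 0, 0, 0, 0], [0, -0.42, 0.57, 0, 0, 0, 0], [0, -0.56, 0.76, 0, 0, 0, 0], [0, -0.707, 0.96, 0, 0, 0, 0], [0, -0.707, 0.96, 0, 0, 0, 0], [0, -0.707, 0.96, 0, 0, 0, 0], [0, -0.707, 0.96, 0, 0, 0, 0]]

```text
time_s: 12.4
ee_pos: [673.7, 24.1, 114.5]
ee_rot: [-179.7, -0.1, 95.9]
force: [-0.8, 0.2, -1.7]
opening: 44.1
grip_force: 30.0
```

Request:
step_arm:
  rows:
    - [[0, 0, 0, 0, 0, 0, 0], [0, 0, 0, 0, 0, 0, 0], [0, 0, 0, 0, 0, 0, 0], [0, 0, 0, 0, 0, 0, 0]]

```text
time_s: 12.8
ee_pos: [675.4, 23.1, 116.3]
ee_rot: [-179.9, -0.0, 95.9]
force: [0.2, 0.9, -1.0]
opening: 43.8
grip_force: 30.0
```

```bash
cat > al.py <<'E'
import sys
from p import *
from fit import *
pin=eval(sys.argv[1]); s=manip.get_state(); f=s['ee_pos'][2]-12.6
for n in('side','wrist'):
    c=manip.read_camera(n);print(n);held(c,f,s['ee_pos'][:2]);pins(c,(pin,))
plan((*pin,80.5,95.85))
E
python3 al.py "(676.1,22.8)"
```

```text
side
sleeve 170 [675.50424503  25.15015783] z 106.7898587076196 145.6546508127857
pin (676.1, 22.8) [(np.int64(41), array([678.3,  24.3])), (np.int64(25), array([678.7,  23.6]))]
wrist
sleeve 1305 [674.69255943  23.33178994] z 105.75406794186006 145.7203045024209
pin (676.1, 22.8) [(np.int64(146), array([675.7,  23.2])), (np.int64(6), None)]
t 12.9 at [675.5  22.8 116.2] [-179.88   -0.     95.87] open 44.0 F [-0.5  0.  -0.2] 29.999231840483844
(676.1, 22.8, 80.5, 95.85) -> [-0.0001, 0.0034, 0.1787] [-0.002, -0.0, 0.0003] rows>=0.7
```

Request:
step_arm:
  rows:
    - [[0, -0.003, 0.007, 0.04, -0.002, 0, 0], [0, -0.003, 0.007, 0.08, -0.002, 0, 0], [0, -0.003, 0.007, 0.11, -0.002, 0, 0], [0, -0.003, 0.007, 0.14, -0.002, 0, 0], [0, -0.003, 0.007, 0.16, -0.002, 0, 0], [0, -0.003, 0.007, 0.18, -0.002, 0, 0], [0, -0.003, 0.007, 0.18, -0.002, 0, 0], [0, -0.003, 0.007, 0.18, -0.002, 0, 0]]

```text
time_s: 13.7
ee_pos: [677.1, 22.1, 80.1]
ee_rot: [180.0, 0.0, 95.9]
force: [-0.6, -0.4, -0.3]
opening: 44.0
grip_force: 30.0
```

```bash
python3 al.py "(676.1,22.8)"
```

```text
side
sleeve 154 [677.97312122  23.95228739] z 69.65206581773623 109.37650150639661
pin (676.1, 22.8) [(np.int64(40), array([678.1,  24.3])), (np.int64(0), None)]
wrist
sleeve 1352 [676.31488835  22.50919931] z 69.51980126979527 109.46482800218811
pin (676.1, 22.8) [(np.int64(82), array([675.7,  23.1])), (np.int64(44), array([676.3,  17.5]))]
t 13.8 at [677.2  22.1  80.4] [1.7997e+02 1.0000e-02 9.5860e+01] open 43.6 F [-0.3  0.3 -0.5] 29.999286993406713
(676.1, 22.8, 80.5, 95.85) -> [0.004, -0.0052, -0.0005] [0.0005, 0.0001, 0.0001] rows>=0.0
```

Well aligned. Descend, watching the force.

Request:
step_arm:
  rows:
    - [[0, 0, -0.001, 0.03, 0, 0, 0], [0, 0, -0.001, 0.06, 0, 0, 0], [0, 0, -0.001, 0.09, 0, 0, 0], [0, 0, -0.001, 0.11, 0, 0, 0], [0, 0, -0.001, 0.12, 0, 0, 0], [0, 0, -0.001, 0.12, 0, 0, 0]]

```text
time_s: 14.4
ee_pos: [676.5, 22.1, 55.5]
ee_rot: [-179.9, -0.0, 95.9]
force: [-0.3, 0.5, -0.1]
opening: 43.7
grip_force: 30.0
```

Request:
step_arm:
  rows:
    - [[0, 0.0, 0.002, 0.03, 0, 0, 0], [0, 0, 0.002, 0.06, 0, 0, 0], [0, 0, 0.002, 0.09, 0, 0, 0], [0, 0, 0.002, 0.1, 0, 0, 0], [0, 0, 0.002, 0.1, 0, 0, 0]]

```text
time_s: 14.9
ee_pos: [676.7, 22.2, 35.3]
ee_rot: [-179.9, -0.0, 95.9]
force: [-0.3, -0.5, -0.9]
opening: 43.9
grip_force: 30.0
```

Release and rise.

Request:
step_arm:
  rows:
    - [[0, 0, 0, 0.006, 0, 0, 0], [0.2, 0, 0, 0.006, 0, 0, 0], [0.7, 0, 0, 0.006, 0, 0, 0], [0.7, 0, 0, 0.006, 0, 0, 0], [0.7, 0, 0, 0.006, 0, 0, 0], [0.7, 0, 0, 0, 0, 0, 0]]

```text
time_s: 15.5
ee_pos: [677.1, 22.2, 36.1]
ee_rot: [-180.0, -0.0, 95.9]
force: [-0.5, 0.5, 0.0]
opening: 64.5
grip_force: 0.0
```

Request:
step_arm:
  rows:
    - [[0.7, 0, 0, -0.15, 0, 0, 0], [0.7, 0, 0, -0.3, 0, 0, 0], [0.7, 0, 0, -0.5, 0, 0, 0], [0.7, 0, 0, -0.5, 0, 0, 0], [0.7, 0, 0, -0.5, 0, 0, 0], [0.7, 0, 0, -0.5, 0, 0, 0]]

```text
time_s: 16.1
ee_pos: [676.1, 22.4, 134.9]
ee_rot: [-179.8, -0.0, 95.9]
force: [0.2, -0.4, -0.8]
opening: 64.8
grip_force: 0.0
```

```bash
python3 -c "
from p import *
from fit import *
import m
plan((561,-58.2,135,95.85),(561,-58.2,60,95.85))
for n in('side','top'):
    c=manip.read_camera(n);m.measure(c,False);save(c,n+'5')
    held(c,20,(676.1,22.8)); held(c,48,(669,92.7))"
```

```text
t 16.1 at [676.1  22.4 134.9] [-1.7985e+02 -3.0000e-02  9.5860e+01] open 64.8 F [ 0.2 -0.4 -0.8] 0.0
(561, -58.2, 135, 95.85) -> [-0.3419, -0.6138, 0.0008] [-0.0025, -0.0004, 0.0002] rows>=2.8
(561, -58.2, 60, 95.85) -> [0.0, -0.0, 0.375] [0.0, 0.0, 0.0] rows>=1.5
sleeves
72 [663.5  82.1  18.   64.7 659.5  78. ]
197 [677.6  22.2  23.   62.3 674.3  17.4]
165 [561.9 -59.   23.2  44.6 561.9 -59.8]
lumps
184 ((574.9627075195312, -155.23936462402344), (44.56501770019531, 26.86703109741211), 18.922731399536133) 20.4
199 ((474.45562744140625, -149.8820343017578), (28.95216941833496, 43.50029754638672), 75.5555419921875) 20.9
sleeve 132 [678.51069987  23.98820558] z 24.874109326715597 61.94303667265331
sleeve 88 [671.19396978  93.0484241 ] z 50.35504413349827 89.96259444143925
sleeves
177 [560.5 -57.8  21.5  44.8 559.7 -56.9]
lumps
78 ((575.0239868164062, -150.6987762451172), (42.367515563964844, 24.33892059326172), 18.33929443359375) 20.0
75 ((476.997802734375, -143.21957397460938), (19.824636459350586, 45.88880157470703), 48.6180419921875) 19.1
no sleeve
no sleeve
```

Request:
step_arm:
  rows:
    - [[0.75, -0.11, -0.2, 0, 0, 0, 0], [0.75, -0.22, -0.4, 0, 0, 0, 0], [0.75, -0.342, -0.614, 0, 0, 0, 0], [0.75, -0.342, -0.614, 0.1, 0, 0, 0], [0.75, -0.342, -0.614, 0.25, 0, 0, 0], [0.75, -0.342, -0.614, 0.38, 0, 0, 0], [0.75, -0.342, -0.614, 0.38, 0, 0, 0], [0.75, -0.342, -0.614, 0.38, 0, 0, 0]]

```text
time_s: 17.0
ee_pos: [561.6, -58.5, 59.6]
ee_rot: [-179.9, -0.0, 95.9]
force: [-0.9, 0.6, -0.4]
opening: 69.3
grip_force: 0.0
```

Request:
step_arm:
  rows:
    - [[0.75, 0, 0, 0, 0, 0, 0], [0.75, 0, 0, 0, 0, 0, 0], [0.75, 0, 0, 0, 0, 0, 0]]

```text
time_s: 17.3
ee_pos: [562.6, -58.5, 61.1]
ee_rot: [179.9, 0.0, 95.9]
force: [-0.6, -0.8, -0.7]
opening: 69.6
grip_force: 0.0
```

```bash
python3 -c "
from p import *
plan((560.9,-58.4,13.5,95.85))
import m
m.measure(manip.read_camera('side'),False)"
```

```text
t 17.3 at [562.6 -58.5  61.1] [1.799e+02 2.000e-02 9.586e+01] open 69.6 F [-0.6 -0.8 -0.7] 0.0
(560.9, -58.4, 13.5, 95.85) -> [0.0015, -0.009, 0.2379] [0.0017, 0.0004, 0.0002] rows>=1.0
sleeves
34 [676.2   5.1  12.6  43.7 676.5   3.3]
166 [562.8 -60.   22.6  44.8 561.6 -61. ]
lumps
178 ((575.02197265625, -155.83819580078125), (42.36226272583008, 26.530593872070312), 21.111726760864258) 20.0
198 ((474.5450439453125, -150.0177459716797), (27.68031120300293, 43.906978607177734), 77.02320861816406) 21.1
```

Request:
step_arm:
  rows:
    - [[0.75, 0.001, -0.007, 0.08, 0.002, 0, 0], [0.75, 0.001, -0.007, 0.16, 0.002, 0, 0], [0.75, 0.001, -0.007, 0.237, 0.002, 0, 0], [0.75, 0.001, -0.007, 0.237, 0.002, 0, 0], [0.75, 0.001, -0.007, 0.237, 0.002, 0, 0], [0.75, 0.001, -0.007, 0.237, 0.002, 0, 0]]

```text
time_s: 17.95
ee_pos: [561.3, -58.5, 13.6]
ee_rot: [-180.0, 0.0, 95.9]
force: [-0.2, 0.7, 0.7]
opening: 69.4
grip_force: 0.0
```

Request:
step_arm:
  rows:
    - [[0.4, 0, 0, 0, 0, 0, 0], [0, 0, 0, 0, 0, 0, 0], [0, 0, 0, 0, 0, 0, 0], [0, 0, 0, 0, 0, 0, 0], [0, 0, 0, 0, 0, 0, 0], [0, 0, 0, 0, 0, 0, 0], [0, 0, 0, 0, 0, 0, 0]]

```text
time_s: 18.65
ee_pos: [560.8, -58.4, 12.9]
ee_rot: [-179.9, 0.0, 95.9]
force: [-0.3, -0.1, 3.3]
opening: 43.0
grip_force: 30.0
```

```bash
python3 -c "
from p import *
plan((561,-58.4,115,95.85),(684.2,-46.8,115,95.85))"
```

```text
t 18.65 at [560.8 -58.4  12.9] [-179.9     0.     95.86] open 43.0 F [-0.3 -0.1  3.3] 30.001126499846578
(561, -58.4, 115, 95.85) -> [-0.0002, 0.0003, -0.5106] [-0.0017, 0.0001, 0.0001] rows>=2.0
(684.2, -46.8, 115, 95.85) -> [-0.0051, 0.6187, 0.0] [0.0, 0.0, 0.0] rows>=2.5
```

Request:
step_arm:
  rows:
    - [[0, 0, 0, -0.12, 0, 0, 0], [0, 0, 0, -0.3, 0, 0, 0], [0, 0, 0, -0.51, 0, 0, 0], [0, 0, 0.2, -0.51, 0, 0, 0], [0, 0, 0.4, -0.51, 0, 0, 0], [0, -0.005, 0.619, -0.51, 0, 0, 0], [0, -0.005, 0.619, -0.51, 0, 0, 0], [0, -0.005, 0.619, -0.51, 0, 0, 0]]

```text
time_s: 19.45
ee_pos: [683.3, -46.6, 112.8]
ee_rot: [-179.7, -0.0, 95.9]
force: [-0.7, -0.3, -1.2]
opening: 43.3
grip_force: 30.0
```

Request:
step_arm:
  rows:
    - [[0, 0, 0, 0, 0, 0, 0], [0, 0, 0, 0, 0, 0, 0], [0, 0, 0, 0, 0, 0, 0], [0, 0, 0, 0, 0, 0, 0], [0, 0, 0, 0, 0, 0, 0]]

```text
time_s: 19.95
ee_pos: [683.8, -46.7, 114.6]
ee_rot: [-179.9, -0.0, 95.8]
force: [-0.7, 0.3, -1.5]
opening: 43.3
grip_force: 30.0
```

```bash
python3 al.py "(684,-46.8)"
```

```text
side
sleeve 172 [684.44532157 -45.94879249] z 104.08512575791133 143.967808065923
pin (684, -46.8) [(np.int64(46), array([685.5, -44.9])), (np.int64(25), array([685.5, -44.9]))]
wrist
sleeve 1606 [684.54890191 -46.72389513] z 104.16658008123022 144.0371820590475
pin (684, -46.8) [(np.int64(141), array([683.1, -46.4])), (np.int64(20), array([683.3, -46.4]))]
t 20.05 at [683.9 -46.7 114.5] [-179.87   -0.     95.86] open 43.4 F [ 1.   0.5 -0.9] 29.999195421114564
(684, -46.8, 80.5, 95.85) -> [-0.0006, 0.0008, 0.1702] [-0.0021, -0.0, 0.0001] rows>=0.7
```

Request:
step_arm:
  rows:
    - [[0, -0.003, 0, 0.04, -0.002, 0, 0], [0, -0.003, 0, 0.08, -0.002, 0, 0], [0, -0.003, 0, 0.11, -0.002, 0, 0], [0, -0.003, 0, 0.14, -0.002, 0, 0], [0, -0.003, 0, 0.16, -0.002, 0, 0], [0, -0.003, 0, 0.17, -0.002, 0, 0], [0, -0.003, 0, 0.17, -0.002, 0, 0], [0, -0.003, 0, 0.17, -0.002, 0, 0]]

```text
time_s: 20.85
ee_pos: [684.2, -47.4, 80.6]
ee_rot: [180.0, 0.0, 95.9]
force: [0.5, -0.4, -0.5]
opening: 43.5
grip_force: 30.0
```

```bash
python3 al.py "(684,-46.8)"
```

```text
side
sleeve 172 [684.77210564 -46.39228842] z 70.2098035732098 109.94445499119593
pin (684, -46.8) [(np.int64(43), array([686. , -45.5])), (np.int64(0), None)]
wrist
sleeve 1830 [684.31555682 -47.64145909] z 70.00181247430189 109.97383639367922
pin (684, -46.8) [(np.int64(122), array([683. , -46.5])), (np.int64(29), array([684.4, -53.1]))]
t 20.95 at [684.3 -47.4  80.8] [1.7997e+02 1.0000e-02 9.5860e+01] open 43.2 F [-0.4  0.7 -0.8] 29.999211318790913
(684, -46.8, 80.5, 95.85) -> [0.0031, -0.0011, 0.0014] [0.0005, 0.0002, 0.0001] rows>=0.0
```

Request:
step_arm:
  rows:
    - [[0, 0.005, 0, 0, 0, 0, 0], [0, 0.005, 0, 0.03, 0, 0, 0], [0, 0.005, 0, 0.06, 0, 0, 0], [0, 0.005, 0, 0.09, 0, 0, 0], [0, 0.005, 0, 0.107, 0, 0, 0], [0, 0.005, 0, 0.107, 0, 0, 0], [0, 0.005, 0, 0.107, 0, 0, 0]]

```text
time_s: 21.65
ee_pos: [683.9, -46.4, 58.8]
ee_rot: [-180.0, 0.0, 95.9]
force: [-0.1, 0.1, -0.5]
opening: 43.5
grip_force: 30.0
```

Request:
step_arm:
  rows:
    - [[0, 0, 0, 0.007, 0, 0, 0], [0, 0, 0, 0.015, 0, 0, 0], [0, 0, 0, 0.015, 0, 0, 0], [0, 0, 0, 0.015, 0, 0, 0]]

```text
time_s: 22.05
ee_pos: [683.9, -46.3, 56.0]
ee_rot: [-180.0, 0.0, 95.9]
force: [0.2, -0.1, -0.5]
opening: 43.6
grip_force: 30.0
```

Passes the cone: 25 mm bore. Go on down and release.

Request:
step_arm:
  rows:
    - [[0, 0, 0, 0.03, 0, 0, 0], [0, 0, 0, 0.06, 0, 0, 0], [0, 0, 0, 0.09, 0, 0, 0], [0, 0, 0, 0.105, 0, 0, 0], [0, 0, 0, 0.105, 0, 0, 0], [0, 0, 0, 0.105, 0, 0, 0]]

```text
time_s: 22.65
ee_pos: [684.0, -46.4, 34.9]
ee_rot: [-180.0, 0.0, 95.9]
force: [0.3, 0.5, -0.6]
opening: 43.3
grip_force: 30.0
```

Request:
step_arm:
  rows:
    - [[0.1, 0, 0, 0.005, 0, 0, 0], [0.7, 0, 0, 0.005, 0, 0, 0], [0.7, 0, 0, 0.005, 0, 0, 0], [0.7, 0, 0, 0.005, 0, 0, 0], [0.7, 0, 0, 0, 0, 0, 0], [0.7, 0, 0, -0.2, 0, 0, 0], [0.7, 0, 0, -0.42, 0, 0, 0], [0.7, 0, 0, -0.42, 0, 0, 0]]

```text
time_s: 23.45
ee_pos: [688.7, -47.5, 126.5]
ee_rot: [179.2, 0.2, 95.9]
force: [0.4, 0.4, 1.0]
opening: 65.4
grip_force: 0.0
```

```bash
python3 -c "
from p import *
from fit import *
import m
plan()
for n in('side','wrist'):
    c=manip.read_camera(n);save(c,n+'7')
    held(c,20,(684,-46.8)); held(c,20,(676.1,22.8)); held(c,48,(669,92.7))
    if n=='side': m.measure(c,False)
"
```

```text
t 23.45 at [688.7 -47.5 126.5] [179.2    0.18  95.85] open 65.4 F [0.4 0.4 1. ] 0.0
sleeve 153 [685.75363163 -45.60374202] z 22.588644747402554 61.73133049648061
sleeve 119 [678.97407977  24.17766211] z 22.34375080365362 61.546204265109054
sleeve 59 [671.22046768  93.67369806] z 50.42759933290847 89.38815858310568
sleeves
44 [657.8  81.9  12.8  62.3 657.5  78.7]
114 [672.3  13.2  18.1  55.  669.    7.6]
203 [683.  -46.7  22.9  59.7 676.9 -55.3]
lumps
182 ((575.8165893554688, -154.62310791015625), (41.98773193359375, 28.122556686401367), 17.490055084228516) 20.4
199 ((474.9888000488281, -150.47337341308594), (29.283464431762695, 43.94822311401367), 70.36201477050781) 20.7
sleeve 332 [683.46877734 -47.04939632] z 22.15140676266094 61.974030743998895
sleeve 28 [676.66872167  22.70586363] z 60.75829988546582 61.99885599633018
sleeve 765 [668.26143438  93.46232758] z 51.010992263445786 89.99952107256155
```

View pics/side7.png

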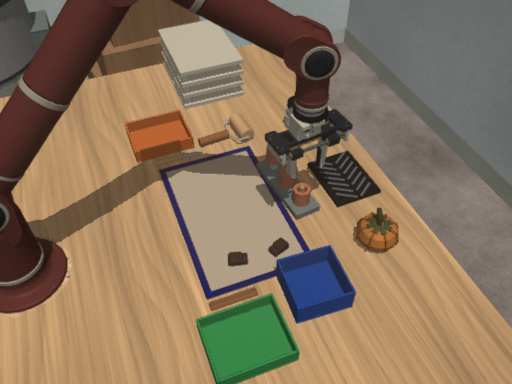

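```bash
python3 -c "
from p import *
plan((575,-153,110,109.5),(575,-153,55,109.5),(575,-153,4,109.5))"
```

```text
t 23.55 at [684.7 -46.5 120.5] [1.7984e+02 3.0000e-02 9.5860e+01] open 65.2 F [-0.7 -0.1  0.2] 0.0
(575, -153, 110, 109.5) -> [-0.4739, -0.5999, 0.0512] [0.0025, 0.0007, -0.2274] rows>=3.1
(575, -153, 55, 109.5) -> [-0.0, -0.0, 0.275] [0.0, 0.0, 0.0] rows>=1.1
(575, -153, 4, 109.5) -> [-0.0, -0.0, 0.255] [0.0, 0.0, 0.0] rows>=1.0
```

Request:
step_arm:
  rows:
    - [[0.8, -0.14, -0.18, 0, 0, 0, -0.07], [0.8, -0.3, -0.38, 0, 0.002, 0, -0.14], [0.8, -0.474, -0.6, 0.05, 0.002, 0, -0.227], [0.8, -0.474, -0.6, 0.15, 0.002, 0, -0.227], [0.8, -0.474, -0.6, 0.33, 0.002, 0, -0.227], [0.8, -0.474, -0.6, 0.33, 0.002, 0, -0.227], [0.8, -0.474, -0.6, 0.33, 0.002, 0, -0.227], [0.8, -0.474, -0.6, 0.33, 0.002, 0, -0.227]]

```text
time_s: 24.35
ee_pos: [575.2, -152.5, 53.8]
ee_rot: [-179.9, 0.0, 109.5]
force: [0.2, 0.7, -1.1]
opening: 74.6
grip_force: 0.0
```

Request:
step_arm:
  rows:
    - [[0.8, 0, 0, 0, 0, 0, 0], [0.8, 0, 0, 0, 0, 0, 0], [0.8, 0, 0, 0, 0, 0, 0]]

```text
time_s: 24.65
ee_pos: [574.7, -152.8, 53.8]
ee_rot: [-179.9, 0.0, 109.5]
force: [-0.0, -0.6, -0.3]
opening: 74.5
grip_force: 0.0
```

```bash
python3 -c "
from p import *
import m
c=manip.read_camera('side');save(c,'s8');m.measure(c,False)
c=manip.read_camera('wrist');save(c,'w8')
plan((575,-153,4,109.5))"
```

```text
sleeves
lumps
184 ((575.8184204101562, -155.19937133789062), (42.16371154785156, 29.782947540283203), 20.116802215576172) 19.8
200 ((475.1197814941406, -150.82318115234375), (28.255535125732422, 44.3652229309082), 70.82674407958984) 20.3
t 24.75 at [ 574.4 -152.8   53.4] [-1.7990e+02  1.0000e-02  1.0949e+02] open 74.6 F [-0.9 -1.1 -0.6] 0.0
(575, -153, 4, 109.5) -> [-0.0018, 0.003, 0.247] [-0.0017, 0.0001, -0.0002] rows>=1.0
```

View pics/w8.png

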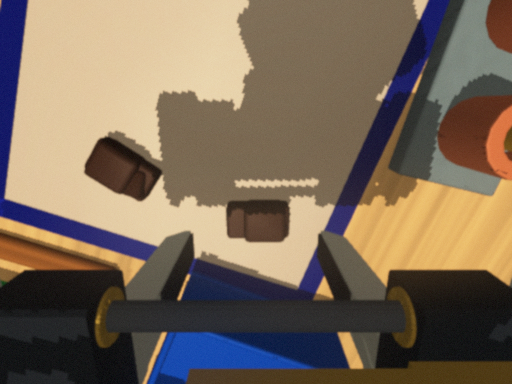

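Request:
step_arm:
  rows:
    - [[0.8, -0.002, 0.003, 0.1, 0, 0, 0], [0.8, -0.002, 0.003, 0.2, 0, 0, 0], [0.8, -0.002, 0.003, 0.245, 0, 0, 0], [0.8, -0.002, 0.003, 0.245, 0, 0, 0], [0.8, -0.002, 0.003, 0.245, 0, 0, 0]]

```text
time_s: 25.25
ee_pos: [575.1, -153.3, 4.4]
ee_rot: [-179.9, 0.0, 109.5]
force: [-0.2, -0.0, 0.2]
opening: 74.3
grip_force: 0.0
```

Request:
step_arm:
  rows:
    - [[0.4, 0, 0, 0, 0, 0, 0], [0, 0, 0, 0, 0, 0, 0], [0, 0, 0, 0, 0, 0, 0], [0, 0, 0, 0, 0, 0, 0], [0, 0, 0, 0, 0, 0, 0], [0, 0, 0, 0, 0, 0, 0], [0, 0, 0, 0, 0, 0, 0]]

```text
time_s: 25.95
ee_pos: [575.1, -153.1, 4.3]
ee_rot: [-179.9, 0.0, 109.5]
force: [-0.7, 0.0, 2.6]
opening: 45.6
grip_force: 30.0
```

```bash
python3 -c "
from p import *
plan((575,-153,115,109.5),(602,-298,115,92),(602,-298,40,92),(602,-298,130,92),(474.5,-149.3,110,72),(474.5,-149.3,55,72))"
```

```text
t 25.95 at [ 575.1 -153.1    4.3] [-179.9     0.    109.48] open 45.6 F [-0.7  0.   2.6] 30.00200092792511
(575, -153, 115, 109.5) -> [0.0007, -0.0011, -0.5533] [-0.0016, 0.0, -0.0004] rows>=2.2
(602, -298, 115, 92) -> [-0.7285, -0.1148, -0.0] [0.0, -0.0, 0.2917] rows>=2.9
(602, -298, 40, 92) -> [0.0, -0.0, 0.375] [0.0, 0.0, 0.0] rows>=1.5
(602, -298, 130, 92) -> [-0.0, 0.0, -0.45] [0.0, 0.0, 0.0] rows>=1.8
(474.5, -149.3, 110, 72) -> [0.7653, -0.6112, 0.1] [0.0, -0.0, 0.3333] rows>=3.9
(474.5, -149.3, 55, 72) -> [0.0, -0.0, 0.275] [0.0, 0.0, 0.0] rows>=1.1
```

Request:
step_arm:
  rows:
    - [[0, 0, 0, -0.15, 0, 0, 0], [0, 0, 0, -0.35, 0, 0, 0], [0, 0, 0, -0.555, 0, 0, 0], [0, -0.2, -0.03, -0.555, 0, 0, 0.1], [0, -0.45, -0.07, -0.555, 0, 0, 0.2], [0, -0.73, -0.115, -0.555, 0, 0, 0.29], [0, -0.73, -0.115, -0.555, 0, 0, 0.29], [0, -0.73, -0.115, -0.555, 0, 0, 0.29]]

```text
time_s: 26.75
ee_pos: [600.6, -301.2, 114.1]
ee_rot: [-179.8, 0.1, 91.8]
force: [-0.6, -0.6, -0.6]
opening: 45.7
grip_force: 30.0
```

Request:
step_arm:
  rows:
    - [[0, 0, 0, 0, 0, 0, 0], [0, 0, 0, 0, 0, 0, 0], [0, 0, 0, 0.15, 0, 0, 0], [0, 0, 0, 0.3, 0, 0, 0], [0, 0, 0, 0.37, 0, 0, 0], [0, 0, 0, 0.37, 0, 0, 0]]

```text
time_s: 27.35
ee_pos: [600.7, -295.9, 38.7]
ee_rot: [-179.6, -0.2, 92.2]
force: [-0.2, -0.8, -0.5]
opening: 45.8
grip_force: 30.0
```

Request:
step_arm:
  rows:
    - [[0, 0, 0, 0.06, 0, 0, 0], [0, 0, 0, 0.1, 0, 0, 0], [0.62, 0, 0, 0.1, 0, 0, 0], [0.62, 0, 0, 0.1, 0, 0, 0], [0.62, 0, 0, 0.1, 0, 0, 0], [0.62, 0, 0, -0.1, 0, 0, 0], [0.62, 0, 0, -0.3, 0, 0, 0], [0.62, 0, 0, -0.45, 0, 0, 0]]

```text
time_s: 28.15
ee_pos: [603.0, -299.1, 134.2]
ee_rot: [179.9, 0.1, 92.1]
force: [-0.3, -0.1, 0.2]
opening: 57.2
grip_force: 0.0
```

Request:
step_arm:
  rows:
    - [[0.7, 0.2, -0.15, 0, 0, 0, 0.1], [0.8, 0.4, -0.3, 0, 0, 0, 0.2], [0.8, 0.6, -0.45, 0, 0, 0, 0.3], [0.8, 0.765, -0.6, 0.1, 0, 0, 0.333], [0.8, 0.765, -0.6, 0.2, 0, 0, 0.333], [0.8, 0.765, -0.6, 0.3, 0, 0, 0.333], [0.8, 0.765, -0.6, 0.3, 0, 0, 0.333], [0.8, 0.765, -0.6, 0.3, 0, 0, 0.333]]

```text
time_s: 28.95
ee_pos: [476.9, -150.3, 71.8]
ee_rot: [-179.9, 0.1, 72.1]
force: [-0.0, -0.6, 1.0]
opening: 74.4
grip_force: 0.0
```

```bash
python3 -c "
from p import *
import m
c=manip.read_camera('side');m.measure(c,False)
c=manip.read_camera('top');m.measure(c,False);save(c,'t9')
plan((474.5,-149.2,4,72))"
```

```text
sleeves
21 [672.5  96.8   9.1  84.6 673.6 100.1]
136 [665.8  84.5  18.8  72.8 662.4  77.3]
190 [676.8  21.9  22.4  61.1 673.6  16.3]
193 [683.7 -48.3  21.4  59.3 679.8 -56.2]
lumps
202 ((474.2009582519531, -150.54632568359375), (29.01112937927246, 43.45423889160156), 76.485595703125) 20.9
sleeves
239 [682.5 -46.1  21.9  64.2 680.2 -46.2]
250 [675.5  23.7  21.5  64.6 674.5  23.2]
16 [673.9  94.3   7.7  83.7 675.9  96. ]
70 [654.3  88.4  16.2  70.2 650.   87.2]
lumps
t 29.05 at [ 477.5 -150.5   72.3] [1.7997e+02 7.0000e-02 7.2070e+01] open 74.3 F [-0.2 -0.2  0.4] 0.0
(474.5, -149.2, 4, 72) -> [0.0022, -0.0164, 0.3415] [0.0005, 0.0012, 0.0011] rows>=1.4
```

View pics/t9.png

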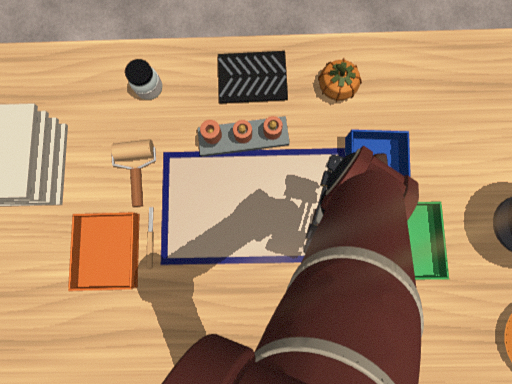

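Request:
step_arm:
  rows:
    - [[0.8, 0.002, -0.016, 0, 0, 0, 0], [0.8, 0.002, -0.016, 0.12, 0, 0, 0], [0.8, 0.002, -0.016, 0.25, 0, 0, 0], [0.8, 0.002, -0.016, 0.34, 0, 0, 0], [0.8, 0.002, -0.016, 0.34, 0, 0, 0], [0.8, 0.002, -0.016, 0.34, 0, 0, 0], [0.8, 0.002, -0.016, 0.34, 0, 0, 0]]

```text
time_s: 29.75
ee_pos: [474.0, -148.8, 4.3]
ee_rot: [-180.0, 0.1, 72.1]
force: [-1.2, 0.2, -0.6]
opening: 74.3
grip_force: 0.0
```

Request:
step_arm:
  rows:
    - [[0.4, 0, 0, 0, 0, 0, 0], [0, 0, 0, 0, 0, 0, 0], [0, 0, 0, 0, 0, 0, 0], [0, 0, 0, 0, 0, 0, 0], [0, 0, 0, 0, 0, 0, 0], [0, 0, 0, 0, 0, 0, 0], [0, 0, 0, 0, 0, 0, 0]]

```text
time_s: 30.45
ee_pos: [473.6, -148.5, 3.4]
ee_rot: [-179.9, 0.1, 72.1]
force: [-0.5, 0.0, 3.2]
opening: 45.8
grip_force: 29.7
```

```bash
python3 -c "
from p import *
plan((474.5,-149,115,72),(602,-262,115,86),(602,-262,20,86),(602,-262,140,86),(684.2,-46.5,120,95.85))"
```

```text
t 30.45 at [ 473.6 -148.5    3.4] [-1.7991e+02  6.0000e-02  7.2100e+01] open 45.8 F [-0.5  0.   3.2] 29.7459813952446
(474.5, -149, 115, 72) -> [-0.0015, 0.0044, -0.5578] [-0.0015, 0.001, 0.0016] rows>=2.2
(602, -262, 115, 86) -> [-0.3403, 0.7809, 0.0] [-0.0, 0.0, -0.2333] rows>=3.4
(602, -262, 20, 86) -> [0.0, -0.0, 0.475] [0.0, 0.0, 0.0] rows>=1.9
(602, -262, 140, 86) -> [0.0, 0.0, -0.6] [0.0, 0.0, 0.0] rows>=2.4
(684.2, -46.5, 120, 95.85) -> [1.1035, 0.3348, 0.1] [0.0, 0.0, -0.1642] rows>=4.6
```

Request:
step_arm:
  rows:
    - [[0, 0, 0, -0.15, 0, 0, 0], [0, 0, 0, -0.35, 0, 0, 0], [0, 0, 0, -0.56, 0, 0, 0], [0, -0.08, 0.2, -0.56, 0, 0, -0.06], [0, -0.17, 0.4, -0.56, 0, 0, -0.12], [0, -0.25, 0.6, -0.56, 0, 0, -0.18], [0, -0.34, 0.78, -0.56, 0, 0, -0.23], [0, -0.34, 0.78, -0.56, 0, 0, -0.23]]

```text
time_s: 31.25
ee_pos: [603.1, -266.2, 114.2]
ee_rot: [180.0, 0.3, 85.7]
force: [-1.1, 0.0, -0.6]
opening: 45.5
grip_force: 29.7
```

Request:
step_arm:
  rows:
    - [[0, 0, 0, 0, 0, 0, 0], [0, 0, 0, 0, 0, 0, 0], [0, 0, 0, 0, 0, 0, 0], [0, 0, 0, 0.15, 0, 0, 0], [0, 0, 0, 0.3, 0, 0, 0], [0, 0, 0, 0.35, 0, 0, 0], [0, 0, 0, 0.35, 0, 0, 0]]

```text
time_s: 31.95
ee_pos: [599.7, -259.8, 43.6]
ee_rot: [-179.7, -0.1, 85.9]
force: [0.1, -0.7, 0.5]
opening: 45.8
grip_force: 29.7
```

Request:
step_arm:
  rows:
    - [[0, 0, 0, 0.06, 0, 0, 0], [0, 0, 0, 0.1, 0, 0, 0], [0.62, 0, 0, 0.1, 0, 0, 0], [0.62, 0, 0, 0.1, 0, 0, 0], [0.62, 0, 0, 0.1, 0, 0, 0], [0.62, 0, 0, -0.1, 0, 0, 0], [0.62, 0, 0, -0.3, 0, 0, 0], [0.62, 0, 0, -0.45, 0, 0, 0]]

```text
time_s: 32.75
ee_pos: [602.1, -261.8, 138.1]
ee_rot: [179.9, 0.1, 85.9]
force: [1.3, 0.0, 0.4]
opening: 57.5
grip_force: 0.0
```

Request:
step_arm:
  rows:
    - [[0.7, 0.2, 0.07, 0, 0, 0, -0.04], [0.75, 0.4, 0.14, 0, 0, 0, -0.08], [0.75, 0.6, 0.21, 0, 0, 0, -0.12], [0.75, 0.8, 0.28, 0, 0, 0, -0.164], [0.75, 1, 0.33, 0, 0, 0, -0.164], [0.75, 1, 0.33, 0, 0, 0, -0.164], [0.75, 1, 0.33, 0, 0, 0, -0.164], [0.75, 1, 0.33, 0, 0, 0, -0.164]]

```text
time_s: 33.55
ee_pos: [680.9, -68.7, 135.2]
ee_rot: [-179.9, 0.1, 95.6]
force: [-1.2, -0.3, -0.5]
opening: 69.9
grip_force: 0.0
```

```bash
python3 -c "
from p import *
import m
c=manip.read_camera('side');m.measure(c,False);save(c,'s10')
c=manip.read_camera('top');m.measure(c,False);save(c,'t10')
cv2.imwrite('pics/c10.png',np.hstack([cv2.resize(cv2.imread('pics/s10.png')[230:330,220:370],None,fx=2.6,fy=2.6),cv2.resize(cv2.imread('pics/t10.png')[110:210,330:430],None,fx=2.6,fy=2.6)]))
plan((683.8,-46.4,120,95.85),(683.8,-46.4,33.5,95.85))"
```

```text
sleeves
45 [656.6  82.8  14.   66.  657.1  78. ]
71 [666.7  12.7  13.9  49.6 665.2   8.3]
193 [685.1 -47.2  23.5  60.8 678.4 -54.9]
lumps
sleeves
lumps
t 33.65 at [680.8 -69.1 135.1] [-1.7986e+02  1.1000e-01  9.5540e+01] open 69.4 F [ 0.2 -0.4  0.4] 0.0
(683.8, -46.4, 120, 95.85) -> [0.1117, 0.0259, 0.0755] [-0.0023, 0.0018, -0.0053] rows>=0.5
(683.8, -46.4, 33.5, 95.85) -> [0.0, -0.0, 0.4325] [0.0, 0.0, 0.0] rows>=1.7
```

View pics/c10.png

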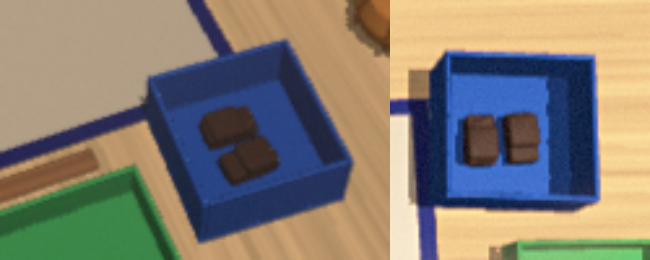

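Request:
step_arm:
  rows:
    - [[0.75, 0.112, 0.026, 0.05, -0.002, 0.002, -0.005], [0.75, 0.112, 0.026, 0.075, -0.002, 0.002, -0.005], [0.75, 0.112, 0.026, 0.15, -0.002, 0.002, -0.005], [0.75, 0.112, 0.026, 0.22, -0.002, 0.002, -0.005], [0.75, 0.112, 0.026, 0.22, -0.002, 0.002, -0.005], [0.75, 0.112, 0.026, 0.22, -0.002, 0.002, -0.005], [0.75, 0.112, 0.026, 0.22, -0.002, 0.002, -0.005]]

```text
time_s: 34.35
ee_pos: [684.6, -44.2, 91.1]
ee_rot: [180.0, -0.1, 96.0]
force: [-0.0, -0.0, 0.6]
opening: 69.9
grip_force: 0.0
```

```bash
python3 -c "
from p import *
plan((684,-46.4,33.5,95.85))"
```

```text
t 34.35 at [684.6 -44.2  91.1] [ 1.7996e+02 -7.0000e-02  9.6000e+01] open 69.9 F [-0.  -0.   0.6] 0.0
(684, -46.4, 33.5, 95.85) -> [-0.0108, -0.0043, 0.2881] [0.0007, -0.0012, 0.0025] rows>=1.2
```

Request:
step_arm:
  rows:
    - [[0.75, -0.009, -0.003, 0.05, 0, 0, 0], [0.75, -0.009, -0.003, 0.15, 0, 0, 0], [0.75, -0.009, -0.003, 0.25, 0, 0, 0], [0.75, -0.009, -0.003, 0.287, 0, 0, 0], [0.75, -0.009, -0.003, 0.287, 0, 0, 0], [0.75, -0.009, -0.003, 0.287, 0, 0, 0]]

```text
time_s: 34.95
ee_pos: [684.4, -45.5, 33.9]
ee_rot: [179.9, -0.1, 96.0]
force: [0.4, 0.8, 0.1]
opening: 70.1
grip_force: 0.0
```

Request:
step_arm:
  rows:
    - [[0.4, 0, 0, 0, 0, 0, 0], [0, 0, 0, 0, 0, 0, 0], [0, 0, 0, 0, 0, 0, 0], [0, 0, 0, 0, 0, 0, 0], [0, 0, 0, 0, 0, 0, 0], [0, 0, 0, 0, 0, 0, 0], [0, 0, 0, 0, 0, 0, 0]]

```text
time_s: 35.65
ee_pos: [684.0, -45.3, 33.8]
ee_rot: [180.0, -0.1, 96.0]
force: [-0.6, 0.2, 4.2]
opening: 43.5
grip_force: 30.0
```

```bash
python3 -c "
from p import *
plan((684,-46.4,125,95.85),(560,-200,125,90),(420,-378,125,90),(420,-378,21,90))"
```

```text
t 35.65 at [684.  -45.3  33.8] [ 1.7998e+02 -1.0000e-01  9.6040e+01] open 43.5 F [-0.6  0.2  4.2] 30.000582793727517
(684, -46.4, 125, 95.85) -> [-0.0046, -0.0005, -0.4562] [0.0004, -0.0017, 0.0031] rows>=1.8
(560, -200, 125, 90) -> [-0.7008, -0.695, -0.0] [-0.0, -0.0, 0.0975] rows>=3.9
(420, -378, 125, 90) -> [-0.89, -0.7, -0.0] [0.0, 0.0, 0.0] rows>=4.5
(420, -378, 21, 90) -> [0.0, -0.0, 0.52] [0.0, 0.0, 0.0] rows>=2.1
```

Request:
step_arm:
  rows:
    - [[0, 0, 0, -0.06, 0, 0, 0], [0, 0, 0, -0.15, 0, 0, 0], [0, 0, 0, -0.25, 0, 0, 0], [0, 0, 0, -0.36, 0, 0, 0], [0, 0, 0, -0.456, 0, 0, 0], [0, 0, 0, -0.456, 0, 0, 0]]

```text
time_s: 36.25
ee_pos: [685.9, -46.0, 128.1]
ee_rot: [179.6, -0.0, 96.0]
force: [0.4, -0.6, -1.5]
opening: 43.5
grip_force: 30.0
```

Request:
step_arm:
  rows:
    - [[0, -0.17, -0.17, 0, 0, 0, 0.025], [0, -0.35, -0.35, 0, 0, 0, 0.05], [0, -0.52, -0.52, 0, 0, 0, 0.075], [0, -0.7, -0.695, 0, 0, 0, 0.1], [0, -0.7, -0.695, 0, 0, 0, 0.1], [0, -0.7, -0.695, 0, 0, 0, 0.1]]

```text
time_s: 36.85
ee_pos: [558.8, -200.7, 123.7]
ee_rot: [-179.9, -0.1, 89.8]
force: [0.2, -0.0, -1.0]
opening: 43.3
grip_force: 30.0
```

Request:
step_arm:
  rows:
    - [[0, -0.17, -0.14, 0, 0, 0, 0], [0, -0.35, -0.28, 0, 0, 0, 0], [0, -0.52, -0.42, 0, 0, 0, 0], [0, -0.7, -0.56, 0, 0, 0, 0], [0, -0.89, -0.7, 0, 0, 0, 0], [0, -0.89, -0.7, 0, 0, 0, 0], [0, -0.89, -0.7, 0, 0, 0, 0], [0, -0.89, -0.7, 0, 0, 0, 0]]

```text
time_s: 37.65
ee_pos: [422.5, -375.0, 123.3]
ee_rot: [180.0, -0.2, 90.3]
force: [0.2, 0.5, -0.5]
opening: 43.4
grip_force: 30.0
```

```bash
python3 -c "
from p import *
plan((420.5,-379,20.5,90))"
```

```text
t 37.65 at [ 422.5 -375.   123.3] [179.99  -0.23  90.28] open 43.4 F [ 0.2  0.5 -0.5] 29.999980442225933
(420.5, -379, 20.5, 90) -> [-0.0221, -0.0103, 0.5141] [0.0002, -0.0038, 0.0046] rows>=2.1
```

Request:
step_arm:
  rows:
    - [[0, -0.015, -0.008, 0.12, 0, -0.003, 0.004], [0, -0.015, -0.008, 0.25, 0, -0.003, 0.004], [0, -0.015, -0.008, 0.36, 0, -0.003, 0.004], [0, -0.015, -0.008, 0.44, 0, -0.003, 0.004], [0, -0.015, -0.008, 0.49, 0, -0.003, 0.004], [0, -0.015, -0.008, 0.515, 0, -0.003, 0.004], [0, -0.015, -0.008, 0.515, 0, -0.003, 0.004], [0, -0.015, -0.008, 0.515, 0, -0.003, 0.004]]

```text
time_s: 38.45
ee_pos: [419.5, -380.3, 21.6]
ee_rot: [180.0, 0.1, 89.8]
force: [0.0, 0.2, -0.3]
opening: 43.4
grip_force: 30.0
```

```bash
python3 -c "
from p import *
plan((420.5,-379,19.5,90))"
```

```text
t 38.45 at [ 419.5 -380.3   21.6] [1.7996e+02 1.2000e-01 8.9840e+01] open 43.4 F [ 0.   0.2 -0.3] 29.999705348163843
(420.5, -379, 19.5, 90) -> [0.0065, 0.0049, 0.0104] [0.0007, 0.002, -0.0027] rows>=0.1
```

Request:
step_arm:
  rows:
    - [[0, 0.004, 0, 0.01, 0, 0, 0], [0.2, 0.004, 0, 0.01, 0, 0, 0], [0.62, 0.004, 0, 0.01, 0, 0, 0], [0.62, 0.004, 0, 0.01, 0, 0, 0], [0.62, 0.004, 0, 0.01, 0, 0, 0], [0.62, 0.004, 0, -0.2, 0, 0, 0], [0.62, 0.004, 0, -0.4, 0, 0, 0], [0.62, 0.004, 0, -0.58, 0, 0, 0]]

```text
time_s: 39.25
ee_pos: [418.8, -379.4, 138.7]
ee_rot: [-180.0, 0.1, 89.8]
force: [0.6, -0.6, 0.1]
opening: 57.6
grip_force: 0.0
```

Request:
step_arm:
  rows:
    - [[0.75, 0.2, 0.14, 0, 0, 0, 0], [0.75, 0.4, 0.28, 0, 0, 0, 0], [0.75, 0.6, 0.42, 0, 0, 0, 0], [0.75, 0.8, 0.56, 0, 0, 0, 0], [0.75, 1, 0.7, 0, 0, 0, 0], [0.75, 1, 0.7, 0, 0, 0, 0], [0.75, 1, 0.7, 0, 0, 0, 0]]

```text
time_s: 39.95
ee_pos: [560.0, -178.1, 136.4]
ee_rot: [-180.0, 0.1, 90.0]
force: [0.2, -0.5, 0.2]
opening: 69.8
grip_force: 0.0
```

```bash
python3 -c "
from p import *
plan((676.6,22.5,130,95.85))
from fit import *
import m
c=manip.read_camera('side');held(c,5,(420,-380));held(c,20,(676.6,22.5));held(c,48,(669,92.7))"
```

```text
t 39.95 at [ 560.  -178.1  136.4] [-1.7996e+02  7.0000e-02  9.0020e+01] open 69.8 F [ 0.2 -0.5  0.2] 0.0
(676.6, 22.5, 130, 95.85) -> [1.003, 0.5831, 0.0305] [-0.0008, 0.0011, -0.0972] rows>=4.6
sleeve 169 [ 420.3199663  -379.58323722] z 13.031056844556133 46.94003326474751
no sleeve
no sleeve
```

Request:
step_arm:
  rows:
    - [[0.75, 0.2, 0.116, 0, 0, 0, -0.02], [0.75, 0.4, 0.23, 0, 0, 0, -0.04], [0.75, 0.6, 0.35, 0, 0, 0, -0.06], [0.75, 0.8, 0.466, 0, 0, 0, -0.08], [0.75, 1, 0.583, 0.03, 0, 0, -0.097], [0.75, 1, 0.583, 0.03, 0, 0, -0.097], [0.75, 1, 0.583, 0.03, 0, 0, -0.097], [0.75, 1, 0.583, 0.03, 0, 0, -0.097]]

```text
time_s: 40.8
ee_pos: [676.1, 15.5, 130.6]
ee_rot: [-179.9, 0.2, 95.3]
force: [-0.2, -1.5, -1.2]
opening: 69.7
grip_force: 0.0
```

Request:
step_arm:
  rows:
    - [[0.75, 0, 0, 0, 0, 0, 0], [0.75, 0, 0, 0.1, 0, 0, 0], [0.75, 0, 0, 0.19, 0, 0, 0], [0.75, 0, 0, 0.19, 0, 0, 0], [0.75, 0, 0, 0.19, 0, 0, 0]]

```text
time_s: 41.3
ee_pos: [676.7, 18.3, 92.8]
ee_rot: [-180.0, 0.1, 95.5]
force: [0.8, -0.0, 0.4]
opening: 69.3
grip_force: 0.0
```

```bash
python3 -c "
from p import *
plan((676.6,22.8,33.8,95.85))
from fit import *
c=manip.read_camera('wrist');held(c,20,(676.6,22.5));held(c,48,(669,92.7))"
```

```text
t 41.3 at [676.7  18.3  92.8] [-1.7997e+02  1.1000e-01  9.5500e+01] open 69.3 F [ 0.8 -0.   0.4] 0.0
(676.6, 22.8, 33.8, 95.85) -> [0.0229, 0.0018, 0.2951] [-0.0006, 0.0018, -0.0058] rows>=1.2
sleeve 436 [676.22032951  22.57052656] z 22.067968363449125 61.97970804806758
sleeve 535 [668.80664653  92.17916827] z 88.11617114781936 89.99700059483857
```

Request:
step_arm:
  rows:
    - [[0.75, 0.022, 0.002, 0.05, 0, 0.002, -0.006], [0.75, 0.022, 0.002, 0.15, 0, 0.002, -0.006], [0.75, 0.022, 0.002, 0.25, 0, 0.002, -0.006], [0.75, 0.022, 0.002, 0.294, 0, 0.002, -0.006], [0.75, 0.022, 0.002, 0.294, 0, 0.002, -0.006], [0.75, 0.022, 0.002, 0.294, 0, 0.002, -0.006], [0.75, 0.022, 0.002, 0.294, 0, 0.002, -0.006]]

```text
time_s: 42.05
ee_pos: [677.8, 24.0, 34.8]
ee_rot: [179.9, -0.0, 96.0]
force: [0.6, 0.7, -0.2]
opening: 69.9
grip_force: 0.0
```

Request:
step_arm:
  rows:
    - [[0.4, 0, 0, 0, 0, 0, 0], [0, 0, 0, 0, 0, 0, 0], [0, 0, 0, 0, 0, 0, 0], [0, 0, 0, 0, 0, 0, 0], [0, 0, 0, 0, 0, 0, 0], [0, 0, 0, 0, 0, 0, 0], [0, 0, 0, 0, 0, 0, 0]]

```text
time_s: 42.75
ee_pos: [676.9, 24.2, 33.8]
ee_rot: [-180.0, -0.0, 96.0]
force: [0.1, 0.9, 1.8]
opening: 44.2
grip_force: 30.0
```

```bash
python3 -c "
from p import *
plan((676.6,22.5,125,95.85),(560,-160,125,90),(420,-315,125,90),(420,-315,20,90))"
```

```text
t 42.75 at [676.9  24.2  33.8] [-1.7999e+02 -5.0000e-02  9.5980e+01] open 44.2 F [0.1 0.9 1.8] 30.000468073412776
(676.6, 22.5, 125, 95.85) -> [-0.0078, -0.0024, -0.456] [-0.0002, -0.0008, 0.0022] rows>=1.8
(560, -160, 125, 90) -> [-0.8483, -0.673, -0.0] [-0.0, -0.0, 0.0975] rows>=4.3
(420, -315, 125, 90) -> [-0.775, -0.7, -0.0] [0.0, 0.0, 0.0] rows>=4.2
(420, -315, 20, 90) -> [0.0, -0.0, 0.525] [0.0, 0.0, 0.0] rows>=2.1
```

Request:
step_arm:
  rows:
    - [[0, 0, 0, -0.06, 0, 0, 0], [0, 0, 0, -0.15, 0, 0, 0], [0, 0, 0, -0.25, 0, 0, 0], [0, 0, 0, -0.36, 0, 0, 0], [0, 0, 0, -0.456, 0, 0, 0], [0, 0, 0, -0.456, 0, 0, 0]]

```text
time_s: 43.35
ee_pos: [679.1, 23.7, 128.5]
ee_rot: [179.6, 0.0, 96.0]
force: [0.2, -0.2, -0.8]
opening: 43.7
grip_force: 30.0
```

Request:
step_arm:
  rows:
    - [[0, -0.2, -0.16, 0, 0, 0, 0.025], [0, -0.4, -0.32, 0, 0, 0, 0.05], [0, -0.62, -0.49, 0, 0, 0, 0.075], [0, -0.848, -0.673, 0, 0, 0, 0.1], [0, -0.848, -0.673, 0, 0, 0, 0.1], [0, -0.848, -0.673, 0, 0, 0, 0.1], [0, -0.848, -0.673, 0, 0, 0, 0.1]]

```text
time_s: 44.05
ee_pos: [561.5, -156.7, 124.2]
ee_rot: [-180.0, -0.2, 90.1]
force: [0.9, 0.5, -1.0]
opening: 44.1
grip_force: 30.0
```

Request:
step_arm:
  rows:
    - [[0, -0.16, -0.14, 0, 0, 0, 0], [0, -0.32, -0.28, 0, 0, 0, 0], [0, -0.48, -0.42, 0, 0, 0, 0], [0, -0.64, -0.56, 0, 0, 0, 0], [0, -0.775, -0.7, 0, 0, 0, 0], [0, -0.775, -0.7, 0, 0, 0, 0], [0, -0.775, -0.7, 0, 0, 0, 0], [0, -0.775, -0.7, 0, 0, 0, 0]]

```text
time_s: 44.85
ee_pos: [423.3, -311.0, 124.3]
ee_rot: [180.0, -0.1, 90.3]
force: [0.3, 0.5, -0.5]
opening: 44.0
grip_force: 30.0
```

```bash
python3 -c "
from p import *
plan((420.5,-315,20.5,90))
from fit import *
c=manip.read_camera('side');held(c,5,(420,-380))"
```

```text
t 44.85 at [ 423.3 -311.   124.3] [ 1.7996e+02 -1.4000e-01  9.0290e+01] open 44.0 F [ 0.3  0.5 -0.5] 29.999912115745246
(420.5, -315, 20.5, 90) -> [-0.0213, -0.0142, 0.5189] [0.0006, -0.0023, 0.0048] rows>=2.1
sleeve 162 [ 420.38633503 -379.64483249] z 12.30549497676509 46.94100981298834
```

Request:
step_arm:
  rows:
    - [[0, -0.01, -0.008, 0.12, 0, -0.002, 0.004], [0, -0.01, -0.008, 0.25, 0, -0.002, 0.004], [0, -0.01, -0.008, 0.36, 0, -0.002, 0.004], [0, -0.01, -0.008, 0.44, 0, -0.002, 0.004], [0, -0.01, -0.008, 0.49, 0, -0.002, 0.004], [0, -0.01, -0.008, 0.517, 0, -0.002, 0.004], [0, -0.01, -0.008, 0.517, 0, -0.002, 0.004], [0, -0.01, -0.008, 0.517, 0, -0.002, 0.004]]

```text
time_s: 45.7
ee_pos: [419.6, -315.6, 21.8]
ee_rot: [180.0, 0.1, 89.8]
force: [-0.0, 1.4, 0.3]
opening: 44.0
grip_force: 30.0
```

Request:
step_arm:
  rows:
    - [[0, 0, 0, 0.01, 0, 0, 0], [0, 0, 0, 0.01, 0, 0, 0], [0.2, 0, 0, 0.01, 0, 0, 0], [0.62, 0, 0, 0.01, 0, 0, 0], [0.62, 0, 0, 0.01, 0, 0, 0], [0.62, 0, 0, 0.01, 0, 0, 0], [0.62, 0, 0, -0.25, 0, 0, 0], [0.62, 0, 0, -0.5, 0, 0, 0]]

```text
time_s: 46.5
ee_pos: [417.8, -314.6, 118.7]
ee_rot: [-179.7, -0.1, 89.7]
force: [0.9, -0.7, 1.0]
opening: 57.6
grip_force: 0.0
```

Request:
step_arm:
  rows:
    - [[0.7, 0.2, 0.1, -0.1, 0, 0, 0], [0.75, 0.4, 0.25, -0.15, 0, 0, 0], [0.75, 0.6, 0.4, -0.2, 0, 0, 0], [0.75, 0.8, 0.55, -0.2, 0, 0, 0], [0.75, 1, 0.7, -0.2, 0, 0, 0], [0.75, 1, 0.7, -0.2, 0, 0, 0]]

```text
time_s: 47.1
ee_pos: [564.4, -106.3, 158.3]
ee_rot: [179.9, -0.2, 90.5]
force: [-0.2, 1.0, -0.7]
opening: 69.5
grip_force: 0.0
```

```bash
python3 -c "
from p import *
plan((610,0,160,95.85),(668.8,92.7,160,95.85),(668.8,92.7,115,95.85),(668.8,92.7,61.5,95.85))
from fit import *
c=manip.read_camera('side');held(c,5,(420,-380));held(c,5,(420.5,-315));held(c,48,(669,92.7));save(c,'s12')"
```

```text
t 47.1 at [ 564.4 -106.3  158.3] [179.87  -0.24  90.54] open 69.5 F [-0.2  1.  -0.7] 0.0
(610, 0, 160, 95.85) -> [0.5292, 0.2332, -0.0058] [0.0024, -0.004, -0.0885] rows>=2.3
(668.8, 92.7, 160, 95.85) -> [0.4311, 0.3397, 0.0] [0.0, 0.0, 0.0] rows>=2.2
(668.8, 92.7, 115, 95.85) -> [0.0, -0.0, 0.225] [0.0, 0.0, 0.0] rows>=0.9
(668.8, 92.7, 61.5, 95.85) -> [0.0, -0.0, 0.2675] [0.0, 0.0, 0.0] rows>=1.1
sleeve 173 [ 419.99296487 -379.68506852] z 13.15403803035042 46.98909962630523
sleeve 132 [ 420.49245887 -315.53406588] z 11.50145088280533 46.989296883375346
sleeve 23 [670.38996376  93.87378541] z 50.20819377849352 61.02567795246705
```

Request:
step_arm:
  rows:
    - [[0.75, 0.2, 0.08, 0, 0, 0, -0.03], [0.75, 0.4, 0.16, 0, 0, 0, -0.06], [0.75, 0.529, 0.233, 0, 0.002, -0.004, -0.0885], [0.75, 0.529, 0.233, 0, 0.002, -0.004, -0.0885], [0.75, 0.529, 0.233, 0, 0.002, -0.004, -0.0885]]

```text
time_s: 47.65
ee_pos: [606.2, -11.9, 158.4]
ee_rot: [-179.8, 0.4, 95.0]
force: [-0.3, -0.7, 0.6]
opening: 69.8
grip_force: 0.0
```

Request:
step_arm:
  rows:
    - [[0.75, 0.2, 0.15, 0, 0, 0, 0], [0.75, 0.431, 0.34, 0, 0, 0, 0], [0.75, 0.431, 0.34, 0, 0, 0, 0], [0.75, 0.431, 0.34, 0, 0, 0, 0], [0.75, 0.431, 0.34, 0.1, 0, 0, 0], [0.75, 0.431, 0.34, 0.2, 0, 0, 0], [0.75, 0.431, 0.34, 0.2, 0, 0, 0], [0.75, 0.431, 0.34, 0.2, 0, 0, 0]]

```text
time_s: 48.45
ee_pos: [666.5, 77.8, 118.5]
ee_rot: [-179.8, 0.4, 94.8]
force: [0.4, 0.4, 0.5]
opening: 69.5
grip_force: 0.0
```

```bash
python3 -c "
from p import *
plan((668.8,92.7,61.5,95.85))
from fit import *
for n in('wrist','side'):
  c=manip.read_camera(n);held(c,48,(669,92.7))"
```

```text
t 48.45 at [666.5  77.8 118.5] [-179.78    0.42   94.81] open 69.5 F [0.4 0.4 0.5] 0.0
(668.8, 92.7, 61.5, 95.85) -> [0.0755, 0.0189, 0.2844] [-0.0038, 0.007, -0.0173] rows>=1.2
sleeve 450 [668.47876292  92.28236888] z 50.148742505240534 89.9985925612601
sleeve 143 [670.2036923   94.04612337] z 50.65748131747398 89.89322814482716
```

Request:
step_arm:
  rows:
    - [[0.75, 0.075, 0.019, 0, -0.004, 0.007, -0.017], [0.75, 0.075, 0.019, 0, -0.004, 0.007, -0.017], [0.75, 0.075, 0.019, 0, -0.004, 0.007, -0.017], [0.75, 0.075, 0.019, 0.08, -0.004, 0.007, -0.017], [0.75, 0.075, 0.019, 0.18, -0.004, 0.007, -0.017], [0.75, 0.075, 0.019, 0.284, -0.004, 0.007, -0.017], [0.75, 0.075, 0.019, 0.284, -0.004, 0.007, -0.017], [0.75, 0.075, 0.019, 0.284, -0.004, 0.007, -0.017]]

```text
time_s: 49.35
ee_pos: [669.4, 96.1, 61.4]
ee_rot: [179.9, -0.1, 96.1]
force: [-0.6, 0.2, -0.2]
opening: 69.7
grip_force: 0.0
```

```bash
python3 -c "
from p import *
plan((668.8,92.7,61.5,95.85))"
```

```text
t 49.35 at [669.4  96.1  61.4] [ 1.7994e+02 -9.0000e-02  9.6070e+01] open 69.7 F [-0.6  0.2 -0.2] 0.0
(668.8, 92.7, 61.5, 95.85) -> [-0.0167, -0.005, -0.0007] [0.001, -0.0016, 0.0037] rows>=0.1
```

Request:
step_arm:
  rows:
    - [[0.75, -0.015, -0.003, 0, 0, 0, 0], [0.75, -0.015, -0.003, 0, 0, 0, 0], [0.4, -0.015, -0.003, 0, 0, 0, 0], [0, -0.015, -0.003, 0, 0, 0, 0], [0, -0.015, -0.003, 0, 0, 0, 0], [0, -0.015, -0.003, 0, 0, 0, 0], [0, -0.015, -0.003, 0, 0, 0, 0], [0, -0.015, -0.003, 0, 0, 0, 0]]

```text
time_s: 50.15
ee_pos: [669.1, 93.3, 61.3]
ee_rot: [179.9, -0.1, 96.1]
force: [-0.4, -0.0, 0.9]
opening: 43.1
grip_force: 30.0
```

Request:
step_arm:
  rows:
    - [[0, 0, 0, 0, 0, 0, 0], [0, 0, 0, -0.05, 0, 0, 0], [0, 0, 0, -0.15, 0, 0, 0], [0, 0, 0, -0.25, 0, 0, 0], [0, 0, 0, -0.34, 0, 0, 0], [0, 0, 0, -0.34, 0, 0, 0]]

```text
time_s: 50.75
ee_pos: [671.0, 92.9, 132.5]
ee_rot: [179.6, -0.1, 96.1]
force: [0.7, 0.2, -1.4]
opening: 43.4
grip_force: 30.0
```

```bash
python3 -c "
from p import *
plan((540,220,130,93),(411,340,130,90),(411,340,22,90))"
```

```text
t 50.75 at [671.   92.9 132.5] [ 1.7958e+02 -1.1000e-01  9.6060e+01] open 43.4 F [ 0.7  0.2 -1.4] 29.998749308288097
(540, 220, 130, 93) -> [0.7012, -0.5844, 0.0097] [0.007, -0.0019, 0.051] rows>=3.7
(411, 340, 130, 90) -> [0.6329, -0.6127, -0.0] [0.0, -0.0, 0.05] rows>=3.5
(411, 340, 22, 90) -> [0.0, -0.0, 0.54] [0.0, 0.0, 0.0] rows>=2.2
```

Request:
step_arm:
  rows:
    - [[0, 0.17, -0.14, 0, 0, 0, 0.012], [0, 0.35, -0.29, 0, 0, 0, 0.025], [0, 0.52, -0.43, 0, 0, 0, 0.038], [0, 0.7, -0.58, 0, 0, 0, 0.05], [0, 0.7, -0.58, 0, 0, 0, 0.05], [0, 0.7, -0.58, 0, 0, 0, 0.05], [0, 0.7, -0.58, 0, 0, 0, 0.05]]

```text
time_s: 51.45
ee_pos: [539.7, 218.4, 129.1]
ee_rot: [179.9, -0.0, 93.0]
force: [-0.7, -0.9, -1.2]
opening: 43.1
grip_force: 30.0
```

Request:
step_arm:
  rows:
    - [[0, 0.16, -0.15, 0, 0, 0, 0.012], [0, 0.32, -0.3, 0, 0, 0, 0.025], [0, 0.48, -0.45, 0, 0, 0, 0.038], [0, 0.63, -0.61, 0, 0, 0, 0.05], [0, 0.63, -0.61, 0, 0, 0, 0.05], [0, 0.63, -0.61, 0, 0, 0, 0.05], [0, 0.63, -0.61, 0, 0, 0, 0.05], [0, 0.63, -0.61, 0, 0, 0, 0.05]]

```text
time_s: 52.25
ee_pos: [412.4, 337.3, 129.5]
ee_rot: [179.9, -0.1, 89.8]
force: [-0.3, -0.9, -1.3]
opening: 43.3
grip_force: 30.0
```

```bash
python3 -c "
from p import *
plan((411,341,21,90))"
```

```text
t 52.25 at [412.4 337.3 129.5] [ 1.7987e+02 -7.0000e-02  8.9810e+01] open 43.3 F [-0.3 -0.9 -1.3] 29.998629223555326
(411, 341, 21, 90) -> [0.0179, -0.0083, 0.5427] [0.0022, -0.0012, -0.0032] rows>=2.2
```

Request:
step_arm:
  rows:
    - [[0, 0.01, -0.005, 0.12, 0.002, 0, -0.003], [0, 0.01, -0.005, 0.25, 0.002, 0, -0.003], [0, 0.01, -0.005, 0.37, 0.002, 0, -0.003], [0, 0.01, -0.005, 0.46, 0.002, 0, -0.003], [0, 0.01, -0.005, 0.51, 0.002, 0, -0.003], [0, 0.01, -0.005, 0.54, 0.002, 0, -0.003], [0, 0.01, -0.005, 0.54, 0.002, 0, -0.003], [0, 0.01, -0.005, 0.54, 0.002, 0, -0.003]]

```text
time_s: 53.05
ee_pos: [410.2, 341.6, 22.1]
ee_rot: [180.0, -0.2, 90.2]
force: [-0.5, 0.0, -1.1]
opening: 43.3
grip_force: 30.0
```

Request:
step_arm:
  rows:
    - [[0, 0, 0, 0.01, 0, 0, 0], [0, 0, 0, 0.01, 0, 0, 0], [0.2, 0, 0, 0.01, 0, 0, 0], [0.62, 0, 0, 0.01, 0, 0, 0], [0.62, 0, 0, 0.01, 0, 0, 0], [0.62, 0, 0, 0.01, 0, 0, 0], [0.62, 0, 0, -0.25, 0, 0, 0], [0.62, 0, 0, -0.5, 0, 0, 0]]

```text
time_s: 53.85
ee_pos: [408.5, 340.4, 119.0]
ee_rot: [-179.7, 0.1, 90.2]
force: [0.1, 0.9, 0.5]
opening: 57.3
grip_force: 0.0
```

Request:
step_arm:
  rows:
    - [[0.7, 0, 0, -0.25, 0, 0, 0], [0.7, 0.2, 0, -0.5, 0, 0, 0], [0.7, 0.4, 0, -0.5, 0, 0, 0], [0.7, 0.6, 0, -0.5, 0, 0, 0], [0.7, 0.8, 0, -0.5, 0, 0, 0], [0.7, 1, 0, -0.5, 0, 0, 0], [0.7, 1, 0, -0.5, 0, 0, 0], [0.7, 1, 0, -0.5, 0, 0, 0]]

```text
time_s: 54.65
ee_pos: [408.2, 541.2, 218.8]
ee_rot: [-179.9, -0.0, 90.3]
force: [1.0, -1.0, 0.2]
opening: 65.0
grip_force: 0.0
```

```bash
python3 -c "
from p import *
plan()
from fit import *
import m
for n in('side','top'):
  c=manip.read_camera(n);save(c,n+'13');held(c,5,(420,-380));held(c,5,(420.5,-315));held(c,5,(411,341)); m.measure(c,False)
cv2.imwrite('pics/f13.png',np.hstack([cv2.imread('pics/side13.png'),cv2.imread('pics/top13.png')])[:,:,:])
im=cv2.imread('pics/f13.png');cv2.imwrite('pics/f13.png',cv2.resize(im,(800,300),interpolation=cv2.INTER_AREA))"
```

```text
t 54.65 at [408.2 541.2 218.8] [-1.799e+02 -1.000e-02  9.033e+01] open 65.0 F [ 1.  -1.   0.2] 0.0
sleeve 162 [ 420.61989007 -379.66810755] z 11.610121382593547 46.989297148443825
sleeve 140 [ 420.72057612 -315.4435089 ] z 13.086751003662812 46.819458001050975
sleeve 93 [410.97250042 342.11584355] z 8.49964267864641 46.62600654346022
sleeves
lumps
sleeve 35 [ 417.99939601 -380.3191784 ] z 11.294958300744952 46.681073985213516
sleeve 100 [ 419.85233559 -315.8946094 ] z 9.292160933377318 46.82226499763658
sleeve 100 [408.67710337 342.26700594] z 7.725343562925104 46.98566818823974
sleeves
lumps
```

View pics/f13.png

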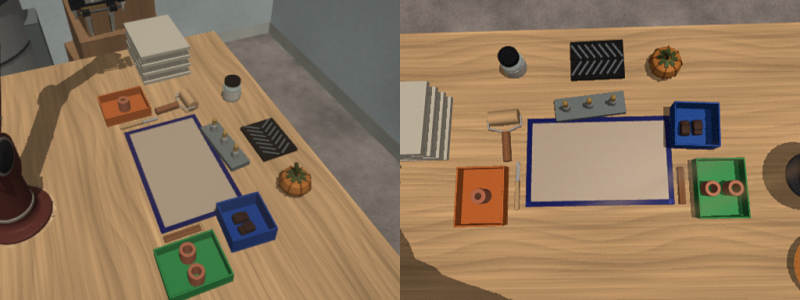

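All placed: two sleeves stand in the green tray, one in the orange tray, both lumps are in the blue tub, and the mat is clear. Settle the arm, then hand in.

Request:
step_arm:
  rows:
    - [[0.7, 0, 0, 0, 0, 0, 0], [0.7, 0, 0, 0, 0, 0, 0], [0.7, 0, 0, 0, 0, 0, 0], [0.7, 0, 0, 0, 0, 0, 0]]

```text
time_s: 55.15
ee_pos: [408.9, 540.7, 220.1]
ee_rot: [-179.9, -0.1, 90.2]
force: [-0.2, -0.1, -0.8]
opening: 65.0
grip_force: 0.0
```

```bash
python3 -c "
from workcell import manip
print(manip.job_done())"
```

```text
the job is handed in; nothing more can be done
None
```

The job is handed in at about 55 s (the hand-in returned no verdict): all three sleeves stood on the gauge together, then the two that went fully down went to the green tray, the one that stuck to the orange tray, and both lumps to the blue tub; the last pictures show all of them in place and the mat clear.

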